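# Heft the block blanks and rack them by dryness

## Task

Three sawn printing-block blanks lie on the carver's bench, all alike to look at: one is seasoned and weighs about 260 g, one half-dry at about 380 g, one still green at about 520 g. Lift each to feel its weight, then slide it lengthwise from the open front under the drying rack's hold-down batten until it is fully home against the back board: seen from the open front, the seasoned blank in the left lane, the half-dry one in the middle, the green one in the right. Slide them in gently without ramming or leaning on the rack, let go, and leave everything else on the bench where it is.

Things in the scene. Friction and masses are not known exactly. Their poses are not given: they have to be found in the camera images.
- blank_a: sawn printing-block blank, 120 x 60 x 60 mm, wood with a whitewashed top. Origin: centre of its underside; x along its 120 mm length, y across its 60 mm width (to grip), z up; same end for end. The three look alike: one seasoned (about 260 g), one half-dry (380 g), one green (520 g), within 5 percent; which is which changes every time. Balanced at its middle
- blank_b: sawn printing-block blank, 120 x 60 x 60 mm, wood with a whitewashed top. Origin: centre of its underside; x along its 120 mm length, y across its 60 mm width (to grip), z up; same end for end. The three look alike: one seasoned (about 260 g), one half-dry (380 g), one green (520 g), within 5 percent; which is which changes every time. Balanced at its middle
- blank_c: sawn printing-block blank, 120 x 60 x 60 mm, wood with a whitewashed top. Origin: centre of its underside; x along its 120 mm length, y across its 60 mm width (to grip), z up; same end for end. The three look alike: one seasoned (about 260 g), one half-dry (380 g), one green (520 g), within 5 percent; which is which changes every time. Balanced at its middle
- rack: low wooden drying rack fixed to the bench, 160 mm deep, 285 mm wide, open at the front (its -x side, facing the robot), with three lanes side by side at 95 mm pitch. Origin: on the bench, below the home point of the middle lane; +x towards its back board, +y left, z up. Rigid: a push 1 mm too far is tens of newtons
- batten (a point): middle of the underside of the rack's fixed hold-down batten, which crosses all lanes at lane x = +25 to +50 mm, underside 65 mm and top 75 mm above the runners, on 13 mm posts between the lanes and at the ends. A blank must be set down with its inner end in front of it, then slid in about 45 mm. In front of it the lanes are open above: a blank can stay held by its upper half till home
- guides (a point): middle of the front edge of the middle lane's runners (lane x = -85 mm). Each lane has two fixed runners 18 mm wide carrying the blank from here to the back board (face at lane x = +60 mm, 55 mm high above the runners), and guide strips 12 mm high on both sides, 65 mm apart (2.5 mm play each side of a blank), with rounded noses at lane x = -58 mm
- lane_left: the left of the rack's three lanes, seen looking into its open front (along +x). Origin: midway between the guide strips, at runner-top height (20 mm above the bench), just where the centre of a blank's underside lies when the blank is home. +x points into the lane, +y left, z up
- lane_middle: the middle of the rack's three lanes, seen looking into its open front (along +x). Origin: midway between the guide strips, at runner-top height (20 mm above the bench), just where the centre of a blank's underside lies when the blank is home. +x points into the lane, +y left, z up
- lane_right: the right of the rack's three lanes, seen looking into its open front (along +x). Origin: midway between the guide strips, at runner-top height (20 mm above the bench), just where the centre of a blank's underside lies when the blank is home. +x points into the lane, +y left, z up
- printing_block: bystander: finished printing block, 90 x 70 x 35 mm with a turned knob to 78 mm height, dark wood, among the blanks. Origin: centre of its underside
- mallet: bystander: octagonal mallet lying down, 315 mm long, 56 mm thick. Origin: on the bench below the head, x along it
- chisel_long: bystander: chisel lying beyond the blanks on the left, 210 mm long, 26 mm high. Origin: on the bench below its ferrule, x towards the blade
- chisel_short: bystander: chisel lying beyond the blanks on the right, 180 mm long, 26 mm high. Origin: on the bench below its ferrule, x towards the blade
- whetstone: bystander: whetstone in its wooden tray, 160 x 55 x 33 mm. Origin: centre of its underside
- try_square: bystander: try square lying flat, wooden stock 100 mm, steel blade 150 mm, 20 mm high. Origin: under the middle of the stock
- glue_tin: bystander: closed tin, 72 mm across, 65 mm high. Origin: centre of its underside
Mind the look-alikes: they are no part of the job. Leave any pink look-alike of the blank_a alone.

How it is judged (in metres and radians):
At the end, for the whole second after the job is handed in: each blank rests, let go and at rest, flat in the lane of its weight (left: bearing on the lane with under 3.2 N; middle: 3.2 to 4.45 N; right: over 4.45 N), its inner end within 2.5 mm of the back board, within 6 mm of the lane's middle, under 3 mm above the runners and tilted under 0.05 rad (((contact force between blank_a and lane_left between 1.5 and 3.2 N and x of blank_a in the frame of lane_left between -0.0025 and 0.003 m and y of blank_a in the frame of lane_left between -0.006 and 0.006 m and z of blank_a in the frame of lane_left below 0.003 m) or (contact force between blank_a and lane_middle between 3.2 and 4.45 N and x of blank_a in the frame of lane_middle between -0.0025 and 0.003 m and y of blank_a in the frame of lane_middle between -0.006 and 0.006 m and z of blank_a in the frame of lane_middle below 0.003 m) or (contact force between blank_a and lane_right between 4.45 and 9 N and x of blank_a in the frame of lane_right between -0.0025 and 0.003 m and y of blank_a in the frame of lane_right between -0.006 and 0.006 m and z of blank_a in the frame of lane_right below 0.003 m)) and angle between each of blank_a, blank_b, blank_c's own z axis and vertical below 0.05 rad and linear speed of each of blank_a, blank_b, blank_c below 0.02 m/s and ((contact force between blank_b and lane_left between 1.5 and 3.2 N and x of blank_b in the frame of lane_left between -0.0025 and 0.003 m and y of blank_b in the frame of lane_left between -0.006 and 0.006 m and z of blank_b in the frame of lane_left below 0.003 m) or (contact force between blank_b and lane_middle between 3.2 and 4.45 N and x of blank_b in the frame of lane_middle between -0.0025 and 0.003 m and y of blank_b in the frame of lane_middle between -0.006 and 0.006 m and z of blank_b in the frame of lane_middle below 0.003 m) or (contact force between blank_b and lane_right between 4.45 and 9 N and x of blank_b in the frame of lane_right between -0.0025 and 0.003 m and y of blank_b in the frame of lane_right between -0.006 and 0.006 m and z of blank_b in the frame of lane_right below 0.003 m)) and ((contact force between blank_c and lane_left between 1.5 and 3.2 N and x of blank_c in the frame of lane_left between -0.0025 and 0.003 m and y of blank_c in the frame of lane_left between -0.006 and 0.006 m and z of blank_c in the frame of lane_left below 0.003 m) or (contact force between blank_c and lane_middle between 3.2 and 4.45 N and x of blank_c in the frame of lane_middle between -0.0025 and 0.003 m and y of blank_c in the frame of lane_middle between -0.006 and 0.006 m and z of blank_c in the frame of lane_middle below 0.003 m) or (contact force between blank_c and lane_right between 4.45 and 9 N and x of blank_c in the frame of lane_right between -0.0025 and 0.003 m and y of blank_c in the frame of lane_right between -0.006 and 0.006 m and z of blank_c in the frame of lane_right below 0.003 m))); the robot touches nothing.
It fails at once if a blank is rammed: pressed against any part of the rack with more than 40 N (contact force between any of blank_a, blank_b, blank_c and rack above 40 N).
It fails at once if the gripper or arm bears on the rack with more than 25 N (contact force between any of the fingers, the arm and rack above 25 N).
It fails at once if something else on the bench is shifted by more than 20 mm (distance of any of printing_block, mallet, chisel_long, chisel_short, whetstone, try_square, glue_tin from where it was at the start of the episode above 0.02 m).
It also fails if it takes over 72 s, if anything falls off the work surface, if the arm or the gripper's body presses on something with over 40 N, if the wrist force passes 120 N, or if a joint passes its speed limit or range.

## Robot

A 6-joint arm with a two-finger parallel gripper is mounted at the origin on the work surface. World frame = base frame: x ahead of the robot, y to its left, z up, the work surface at z = 0. Lengths are in mm, angles in rad, forces in N, time in s.
With the tool pointing down it reaches from about 350 to 875 mm from the base axis. Payload 4.2 kg.
Tool frame: the origin (TCP) lies between the finger pads; the fingertips stand 19 mm ahead of it and the grasp point (between the pads) is the TCP; z points along the fingers, y is the line along which they close (so a half turn about z gives the same grasp; the last joint's range is limited). The gripper opens to 85 mm and grips with 20 to 120 N. Pads are 22 mm wide; open, the fingers measure 114 mm over their backs; the gripper's body (76 mm by 85 mm) begins 54 mm behind the grasp point. The pads swing forward as they close: fully open they stand 13 mm farther back than shut.
Start: joints at [1.359, 0.385, 0.008, 0, -1.194, -0.259], TCP at [283.466, 556.998, 210.512] pointing down, gripper open.
Joint ranges: [-3.14, 3.14], [-1.21, 2.06], [-1.07, 1.41], [-3.16, 2.05], [-2.99, -0.16], [-3.1, 3.1]. Speed limits (rad/s): [2.79, 2.79, 3.14, 3.14, 3.14, 3.14].

## Interface

Orientations are given as a unit quaternion [x, y, z, w].
In Python, from workcell import arm gives the robot as it stands.
- The arm moves only by the tool servo_tool, never from a script. Its argument "increments" is a list of rows, each an object of numbers: "ax", "ay", "az": the turn, a rotation vector about the tool's x, y, z in rad; "dx", "dy", "dz": the shift along the tool's x, y, z in mm; "jaw": the finger opening in mm, from 0 to 85.4. A call has 1 to 5 rows; each row is the pose to reach, as a shift and turn from the pose commanded when the call began, along the tool's axes at that moment; what a row does not reach only later rows make up. A row lasts 1/12 s, in which the tool goes at most 41.7 mm and 7.16 degrees, less where a joint would pass 70% of its speed; a pose out of reach is approached as far as the arm can. A call with a gripper value outside its range is refused whole. The fingers move at their own pace and stop on an object; "squeeze" is the grip in N (left out, the last holds). Time passes only in rows, so rows that repeat a pose let the fingers close. It gives the time, the measured TCP pose, the force, the opening and the grip force at its end, in the units of the state.
- arm.read_state(): the state, without advancing time (a new reading comes with each control period).
- arm.grab_frame(name): name is "scene" or "top" or "wrist"; returns the picture (480x640x3 uint8, blue, green, red); there is no depth.
- arm.calibration(name): a dict with "camera_matrix" (3x3 intrinsics, pixels), "camera_from_world" (4x4, takes a point from world to camera coordinates); the wrist camera has in their place "T_tool_cam" (4x4, takes a point from camera to tool coordinates, whose origin is the TCP and whose axes are the flange's). Camera axes: x right, y down, z forward; pixel columns grow to the right and rows downward; lengths in mm; the calibration is good to about 2 mm. A picture is of the moment at which its call begins: read the wrist's pose just before it. calibration takes no time and is no camera call.
- arm.sign_off(): hands the job in; it is judged then, once.
Trained networks look in the newest picture that a camera, given by its name, has taken for a name from the list of things; names that differ only in an ending like _2 or _b are one class to them, and where a whole thing is asked for, a point or a joint stands for the part that bears it (a point fixed in the world has none). Each returns a list of dicts, best first, with "confidence" (0 to 1); they miss things now and then, are a little off and sometimes report something else, mostly with a low value. They report only what shows in the picture. A call takes as long as a camera call. They do not tell look-alikes from the thing itself.
- arm.search_frame(camera, thing): "at" ([x, y, z] in mm, in world coordinates, good to about 4 mm: the middle of the surface that is visible of it).
- arm.regions_of(camera, thing): "region" (480x640 bool, what is visible of it).
- arm.spot_point(camera, thing): "at" ([x, y, z] in mm, in world coordinates, good to about 4 mm: a listed point, or the origin of a listed thing).
The state is a dict: "time": time; "joints": joint angles; "qd": joint speeds; "joint_efforts": joint torques, N m; "tcp_pos": TCP position; "tcp_rot": TCP orientation; "contact_force": force on the tool from outside, world axes, zero at the start; "torque": the same for the moment, N m; "gripper_width": finger opening in mm; "grasp_force": force on a finger pad.
Only numpy, scipy, OpenCV 4.12 (cv2) and the standard library are available. Lean on these libraries where they do the work, as an engineer would, in place of code of your own. Each camera call takes 0.05 s, during which the arm holds its last target. There are 200 camera calls.

## Working session

There is one attempt and no reset: what is moved stays moved. The work goes in short steps, Python scripts to look and compute and a tool call to move; the robot and the scene stay as the last step left them, time stands still between calls to the robot, and variables do not carry over. Pictures are saved under pics/ and viewed, at most 10 in all, crops included, and the job is handed in when it is done.

Besides the shell and the picture viewer there is one more tool, called after "Call:" as a command line: name --argument value ..., lists and objects as JSON in quotes. servo_tool: Moves the arm, as the interface text tells. Its arguments: {"type":"object","properties":{"increments":{"type":"array","items":{"type":"object","properties":{"ax":{"type":"number"},"ay":{"type":"number"},"az":{"type":"number"},"dx":{"type":"number"},"dy":{"type":"number"},"dz":{"type":"number"},"jaw":{"type":"number"}}}},"squeeze":{"type":"number"}},"required":["increments"]}

```bash
ls; mkdir -p pics; python3 - <<'E'
from workcell import arm
import cv2,numpy as np
s=arm.read_state();print({k:np.round(v,3).tolist() for k,v in s.items()})
for c in("scene","top"):
    cv2.imwrite(f"pics/{c}0.png",arm.grab_frame(c))
for t in("blank_a","lane_left","lane_middle","lane_right","batten","guides","rack","printing_block"):
    for c in("scene","top"):
        print(t,c,[(np.round(d["at"]).tolist(),round(d["confidence"],2)) for d in arm.spot_point(c,t)])
for c in("scene","top"):
    k=arm.calibration(c);print(np.round(k["camera_matrix"],1).tolist(),np.round(k["camera_from_world"],3).tolist())
print(np.round(arm.calibration("wrist")["T_tool_cam"],3).tolist())
E
```

```text
pics
{'time': 0.0, 'joints': [1.359, 0.386, 0.007, -0.001, -1.194, -0.259], 'qd': [-0.001, 0.0, -0.001, -0.001, 0.001, -0.0], 'joint_efforts': [-0.0, -39.229, 18.84, 4.186, -0.005, 0.0], 'tcp_pos': [283.193, 556.46, 209.45], 'tcp_rot': [0.972, -0.233, -0.0, 0.001], 'contact_force': [-0.337, 0.45, -0.356], 'torque': [-0.018, 0.018, -0.036], 'grasp_force': 0.0, 'gripper_width': 85.126}
blank_a scene [([238.0, -301.0, 2.0], 0.97), ([349.0, 64.0, -1.0], 0.82), ([425.0, -304.0, -2.0], 0.73), ([431.0, 264.0, 0.0], 0.7), ([612.0, -318.0, 2.0], 0.69)]
blank_a top [([432.0, 264.0, -2.0], 0.92), ([610.0, -315.0, 2.0], 0.87), ([422.0, -300.0, 4.0], 0.85), ([240.0, -298.0, -1.0], 0.85), ([328.0, -118.0, -2.0], 0.73), ([354.0, 60.0, 1.0], 0.71)]
lane_left scene [([568.0, 80.0, 18.0], 0.57), ([587.0, -106.0, 22.0], 0.55), ([580.0, -15.0, 21.0], 0.52)]
lane_left top [([570.0, 84.0, 22.0], 0.9), ([432.0, 265.0, -3.0], 0.71)]
lane_middle scene [([579.0, -13.0, 21.0], 0.9), ([569.0, 80.0, 18.0], 0.41)]
lane_middle top [([582.0, -11.0, 19.0], 0.62)]
lane_right scene [([591.0, -106.0, 22.0], 0.85), ([43
[... 208 characters left out ...]
.76)]
rack scene [([580.0, -14.0, 0.0], 0.56)]
rack top [([575.0, -14.0, -2.0], 0.96), ([419.0, -300.0, 8.0], 0.6)]
printing_block scene [([601.0, 306.0, 0.0], 0.85)]
printing_block top [([598.0, 303.0, -2.0], 0.95)]
[[479.2, 0.0, 320.2], [0.0, 479.2, 240.2], [0.0, 0.0, 1.0]] [[-0.35, 0.937, -0.007, 190.899], [0.695, 0.254, -0.673, -282.581], [-0.629, -0.24, -0.74, 1564.495], [0.0, 0.0, 0.0, 1.0]]
[[606.9, 0.0, 323.1], [0.0, 606.9, 241.3], [0.0, 0.0, 1.0]] [[0.027, -0.999, -0.019, -14.86], [-0.995, -0.025, -0.093, 520.344], [0.093, 0.022, -0.995, 1416.795], [0.0, 0.0, 0.0, 1.0]]
[[0.001, -0.953, -0.304, 79.018], [1.0, 0.001, 0.0, -0.044], [0.0, -0.304, 0.953, -164.156], [0.0, 0.0, 0.0, 1.0]]
```

View pics/top0.png

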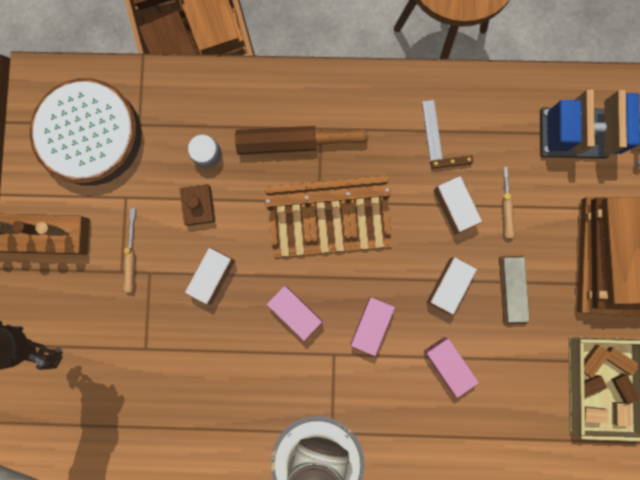

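View pics/scene0.png

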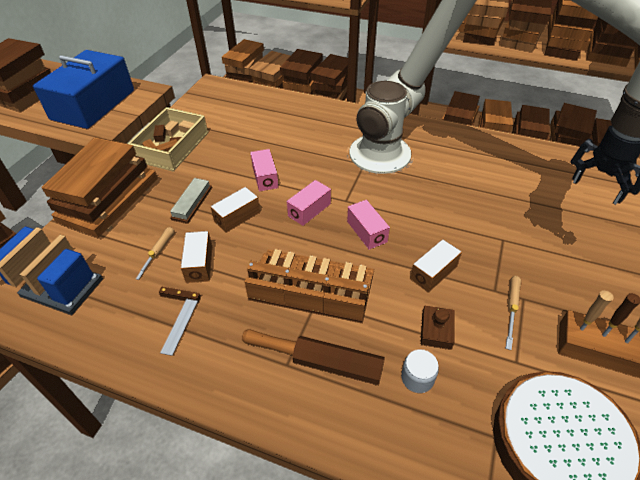

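The white blanks lie at about (208,276), (459,205) and (453,286) in the top view. The pink look-alikes are at (295,314), (373,327) and (451,368), and the rack is at (330,218) with its open front towards the robot.

```bash
cat > h.py <<'E'
from workcell import arm
import cv2,numpy as np
from scipy.spatial.transform import Rotation as R
def cam(name,s=None):
    k=arm.calibration(name);K=np.array(k["camera_matrix"])
    if name=="wrist":
        s=s or arm.read_state();T=np.eye(4);T[:3,:3]=R.from_quat(s["tcp_rot"]).as_matrix();T[:3,3]=s["tcp_pos"]
        return K,np.linalg.inv(T@np.array(k["T_tool_cam"]))
    return K,np.array(k["camera_from_world"])
def toplane(px,K,M,z):
    px=np.atleast_2d(px).astype(float);d=np.c_[px,np.ones(len(px))]@np.linalg.inv(K).T@M[:3,:3]
    o=-M[:3,:3].T@M[:3,3];return (o+d*((z-o[2])/d[:,2])[:,None])[:,:2]
def whites(img,K,M,z=60,lo=1500,hi=15000):
    h=cv2.cvtColor(img,cv2.COLOR_BGR2HSV);m=cv2.inRange(h,(0,0,150),(180,45,255))
    m=cv2.morphologyEx(m,cv2.MORPH_OPEN,np.ones((3,3)))
    out=[]
    for c in cv2.findContours(m,cv2.RETR_EXTERNAL,cv2.CHAIN_APPROX_NONE)[0]:
        p=toplane(c[:,0,:],K,M,z).astype(np.float32)
        if lo<cv2.contourArea(p)<hi:
            (x,y),(w,hh),a=cv2.minAreaRect(p)
            if w<hh:a+=90;w,hh=hh,w
            a=(a+90)%180-90
            if 95<w<150 and 45<hh<80: out.append([x,y,w,hh,np.radians(a)])
    return out
def go(x,y,z,yaw,s=None):
    """increments in the tool frame from measured pose to TCP x,y,z with tool x at yaw, pointing down (mod pi)"""
    s=s or arm.read_state();r=R.from_quat(s["tcp_rot"]);m=r.as_matrix()
    y0=np.arctan2(m[1,0],m[0,0]);best=(yaw-y0+np.pi/2)%np.pi-np.pi/2
    d=m.T@(np.array([x,y,z])-s["tcp_pos"])
    tgt=R.from_euler("z",y0+best)*R.from_euler("x",np.pi)
    print("d",np.round(d,1),"a",np.round((r.inv()*tgt).as_rotvec(),3),"yaw now",round(y0,3),"j6",round(s["joints"][5],2),"t",s["time"])
E
python3 - <<'E'
from h import *
for c in("top","scene"):
    K,M=cam(c);img=cv2.imread(f"pics/{c}0.png")
    for w in whites(img,K,M):print(c,np.round(w,3))
    if c=="top":
        h=cv2.cvtColor(img,cv2.COLOR_BGR2HSV);print(h[230,325],h[230,284],h[230,350])
        m=cv2.inRange(h[150:270],(18,60,150),(35,200,255)) ;m2=np.zeros((480,640),np.uint8);m2[150:270]=m
        for q in cv2.findContours(m2,cv2.RETR_EXTERNAL,cv2.CHAIN_APPROX_NONE)[0]:
            if len(q)>20:
                p=toplane(q[:,0,:],K,M,20).astype(np.float32);print("runner",np.round(cv2.minAreaRect(p)[0]),np.round(cv2.minAreaRect(p)[1:][0]),cv2.minAreaRect(p)[2])
E
```

```text
top [ 423.493 -303.271  117.489   58.259   -0.471]
top [430.996 263.537 117.354  58.046  -0.451]
top [ 6.13520e+02 -3.15791e+02  1.17988e+02  5.75570e+01  4.50000e-01]
top [990.544 517.56  114.922  54.9    -1.552]
[ 20 101 199] [ 21 100 207] [ 14 155 166]
runner [524.  94.] [78. 18.] 6.26807975769043
runner [529.  58.] [80. 18.] 6.496953010559082
runner [536.  -0.] [78. 18.] 7.285982131958008
runner [540. -36.] [80. 18.] 7.083104133605957
runner [546. -94.] [79. 18.] 6.592820167541504
runner [ 550. -130.] [79. 18.] 6.457891464233398
runner [602.  66.] [15. 14.] 1.7816251516342163
scene [428.337 266.045 118.279  57.251  -0.451]
scene [ 6.10027e+02 -3.15403e+02  1.18867e+02  5.78230e+01  4.46000e-01]
scene [ 419.806 -302.32   117.774   58.17    -0.469]
scene [ 4.41296e+02 -4.30725e+02  1.44606e+02  4.54870e+01  6.70000e-02]
scene [-166.91   -36.969  135.954   61.747    1.003]
scene [-504.766 -378.217  106.524   61.777    0.617]
scene [-5.88191e+02 -9.00155e+02  1.16036e+02  4.76380e+01  5.07000e-01]
```

```bash
python3 -c "
from h import *
go(430,264.5,200,-.451)"
```

```text
d [263.3 194.2  10.5] a [-0.    0.   -0.02] yaw now -0.471 j6 -0.26 t 0.9
```

Call:
servo_tool --increments '[{"dx": 33,"dy": 24,"dz": 1,"az": -0.02},{"dx": 66,"dy": 48,"dz": 2,"az": -0.02},{"dx": 99,"dy": 73,"dz": 4,"az": -0.02},{"dx": 132,"dy": 97,"dz": 5,"az": -0.02},{"dx": 165,"dy": 121,"dz": 6,"az": -0.02}]'

```text
validation failed for argument at $.in...
```

Call:
servo_tool --increments '[{"dx": 33,"dy": 24},{"dx": 66,"dy": 49},{"dx": 98,"dy": 73,"dz": 4},{"dx": 98,"dy": 73,"dz": 4},{"dx": 98,"dy": 73,"dz": 4}]'

```text
validation failed for argument at $.in...
```

```bash
python3 - <<'E'
from h import *
s=arm.read_state();img=arm.grab_frame("wrist");cv2.imwrite("pics/w1.png",img)
K,M=cam("wrist",s);print(np.round(s["tcp_pos"]),s["contact_force"])
for w in whites(img,K,M):print(np.round(w,3))
go(430,264.5,42,-.451)
E
```

```text
[283. 557. 211.] [ 0.08611343 -0.08728514 -1.05981449]
d [263.3 194.2 168.5] a [ 0.    0.   -0.02] yaw now -0.471 j6 -0.26 t 0.95
```

View pics/w1.png

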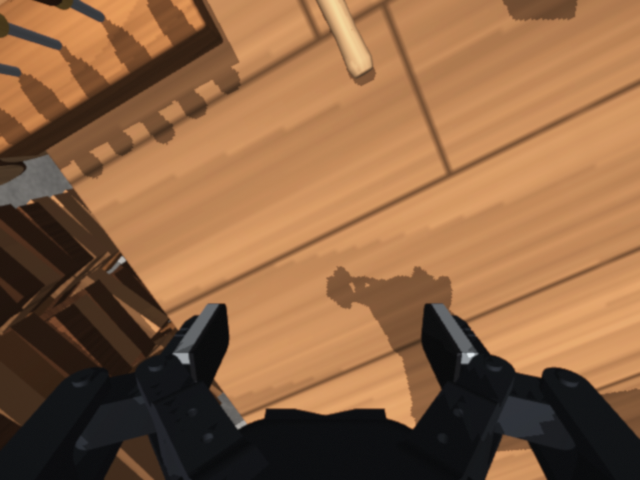

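The wrist view shows empty bench and the chisel handle at (350,50), with the fingertips at (210,330) and (440,330). The move calls were refused by the schema, so the arm hasn't moved. I'll retry with complete rows.

Call:
servo_tool --increments '[{"ax": 0,"ay": 0,"az": -0.02,"dx": 33,"dy": 24,"dz": 1,"jaw": 85},{"ax": 0,"ay": 0,"az": -0.02,"dx": 66,"dy": 48,"dz": 2,"jaw": 85},{"ax": 0,"ay": 0,"az": -0.02,"dx": 99,"dy": 73,"dz": 4,"jaw": 85},{"ax": 0,"ay": 0,"az": -0.02,"dx": 132,"dy": 97,"dz": 5,"jaw": 85},{"ax": 0,"ay": 0,"az": -0.02,"dx": 165,"dy": 121,"dz": 6,"jaw": 85}]'

```text
time: 1.37
tcp_pos: [376.0, 372.6, 204.6]
tcp_rot: [0.975, -0.223, 0.0, -0.0]
contact_force: [1.2, 0.2, -0.3]
gripper_width: 85.1
grasp_force: 0.0
```

Call:
servo_tool --increments '[{"dx": 33,"dy": 24,"jaw": 85},{"dx": 66,"dy": 49,"jaw": 85},{"dx": 98,"dy": 73,"dz": 4,"jaw": 85},{"dx": 98,"dy": 73,"dz": 4,"jaw": 85}]'

```text
validation failed for argument at $.in...
```

```bash
python3 - <<'E'
from h import *
s=arm.read_state();img=arm.grab_frame("wrist");cv2.imwrite("pics/w2.png",img)
K,M=cam("wrist",s);print(np.round(s["tcp_pos"]),s["contact_force"])
for w in whites(img,K,M):print(np.round(w,3))
go(430,264.5,42,-.451)
E
```

```text
[376. 373. 205.] [ 1.24900841  0.15721471 -0.26331529]
[431.597 262.945 117.37   57.279  -0.452]
d [ 92.3  68.1 162.8] a [ 0.004 -0.    -0.004] yaw now -0.455 j6 0.04 t 1.4167
```

Call:
servo_tool --increments '[{"ax": 0,"ay": 0,"az": 0,"dx": 31,"dy": 23,"dz": 10,"jaw": 85},{"ax": 0,"ay": 0,"az": 0,"dx": 62,"dy": 46,"dz": 25,"jaw": 85},{"ax": 0,"ay": 0,"az": 0,"dx": 85,"dy": 63,"dz": 50,"jaw": 85},{"ax": 0,"ay": 0,"az": 0,"dx": 93,"dy": 69,"dz": 85,"jaw": 85},{"ax": 0,"ay": 0,"az": 0,"dx": 93,"dy": 69,"dz": 95,"jaw": 85}]'

```text
time: 1.83
tcp_pos: [427.6, 267.4, 105.6]
tcp_rot: [0.974, -0.226, -0.002, 0.003]
contact_force: [-1.2, -1.4, -1.0]
gripper_width: 84.9
grasp_force: 0.0
```

```bash
python3 - <<'E'
from h import *
go(430.5,263.5,42,-.451)
E
```

```text
d [ 4.6  1.8 63.6] a [ 0.007  0.003 -0.005] yaw now -0.456 j6 0.24 t 1.8333
```

Call:
servo_tool --increments '[{"ax": 0,"ay": 0,"az": 0,"dx": 1,"dy": 0,"dz": 25,"jaw": 85},{"ax": 0,"ay": 0,"az": 0,"dx": 1,"dy": 0,"dz": 50,"jaw": 85},{"ax": 0,"ay": 0,"az": 0,"dx": 1,"dy": 0,"dz": 60,"jaw": 85},{"ax": 0,"ay": 0,"az": 0,"dx": 1,"dy": 0,"dz": 60,"jaw": 85}]'

```text
time: 2.17
tcp_pos: [429.1, 270.9, 47.7]
tcp_rot: [0.975, -0.223, -0.001, 0.002]
contact_force: [-0.8, -0.8, -0.2]
gripper_width: 84.8
grasp_force: 0.0
```

```bash
python3 - <<'E'
from h import *
go(430.5,263.5,42,-.451)
E
```

```text
d [4.5 6.  5.8] a [0.005 0.001 0.001] yaw now -0.45 j6 0.24 t 2.1667
```

Call:
servo_tool --increments '[{"ax": 0,"ay": 0,"az": 0,"dx": 4,"dy": 5,"dz": 5,"jaw": 85},{"ax": 0,"ay": 0,"az": 0,"dx": 4,"dy": 5,"dz": 5,"jaw": 85}]'

```text
time: 2.33
tcp_pos: [431.8, 265.1, 45.1]
tcp_rot: [0.975, -0.223, 0.0, -0.0]
contact_force: [0.3, -0.5, -0.0]
gripper_width: 85.0
grasp_force: 0.0
```

```bash
python3 - <<'E'
from h import *
for i in range(3):
    go(430.5,263.5,42,-.451);arm.grab_frame("wrist")
E
```

```text
d [-0.5  2.   3.1] a [-0.001 -0.     0.   ] yaw now -0.451 j6 0.25 t 2.3333
d [-0.5  2.3  3.4] a [-0.001 -0.001  0.   ] yaw now -0.451 j6 0.25 t 2.3833
d [-0.6  2.6  3.7] a [-0.002 -0.001  0.   ] yaw now -0.451 j6 0.25 t 2.4333
```

Call:
servo_tool --increments '[{"ax": 0,"ay": 0,"az": 0,"dx": 0,"dy": 2,"dz": 2,"jaw": 75},{"ax": 0,"ay": 0,"az": 0,"dx": 0,"dy": 2,"dz": 3,"jaw": 50},{"ax": 0,"ay": 0,"az": 0,"dx": 0,"dy": 2,"dz": 3,"jaw": 50},{"ax": 0,"ay": 0,"az": 0,"dx": 0,"dy": 2,"dz": 3,"jaw": 50},{"ax": 0,"ay": 0,"az": 0,"dx": 0,"dy": 2,"dz": 3,"jaw": 50}]' --squeeze 25

```text
time: 2.9
tcp_pos: [430.8, 263.3, 41.6]
tcp_rot: [0.975, -0.223, 0.0, -0.0]
contact_force: [0.4, -0.4, -0.1]
gripper_width: 50.2
grasp_force: 0.0
```

```bash
python3 - <<'E'
from h import *
cv2.imwrite("pics/w3.png",arm.grab_frame("wrist"));print(arm.read_state()["gripper_width"],arm.read_state()["grasp_force"])
E
```

```text
49.901013998724004 0.0
```

View pics/w3.png

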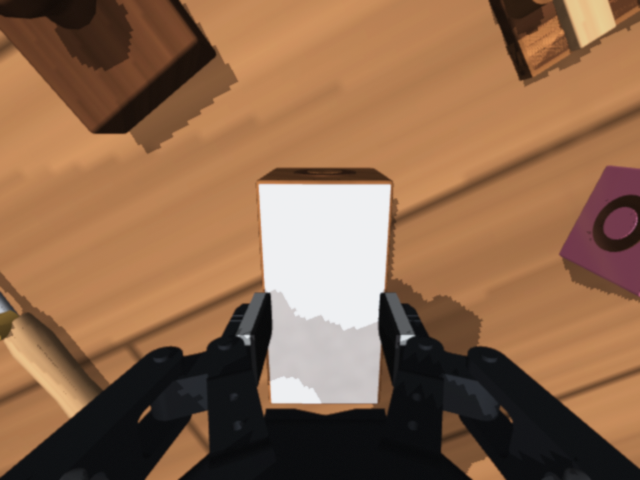

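The fingers (inner edges x=272 and 378) stand right at the blank's sides, but the grip reads 0, so I'll close further.

Call:
servo_tool --increments '[{"ax": 0,"ay": 0,"az": 0,"dx": 0,"dy": 0,"dz": 0,"jaw": 40},{"ax": 0,"ay": 0,"az": 0,"dx": 0,"dy": 0,"dz": 0,"jaw": 30}]' --squeeze 25

```text
time: 3.12
tcp_pos: [430.8, 263.2, 41.5]
tcp_rot: [0.975, -0.223, 0.0, 0.0]
contact_force: [-0.5, -0.3, 0.7]
gripper_width: 30.6
grasp_force: 0.0
```

```bash
python3 - <<'E'
from h import *
a=arm.grab_frame("wrist");b=arm.grab_frame("scene")
K,M=cam("scene");p=M@np.array([430,263,40,1]);u=K@p[:3]/p[2];print(u)
x,y=int(u[0]),int(u[1]);c=cv2.resize(b[y-75:y+75,x-75:x+75],(480,480),interpolation=cv2.INTER_CUBIC)
cv2.imwrite("pics/w4.png",cv2.resize(np.hstack([a,c]),(800,343)))
print(arm.read_state()["gripper_width"],arm.read_state()["joints"])
E
```

```text
[434.53192457 262.58584184   1.        ]
29.928940083200594 [ 8.70628863e-01  3.80875286e-01 -4.98777723e-01 -1.01066802e-05
 -6.91154001e-01  2.49340728e-01]
```

View pics/w4.png

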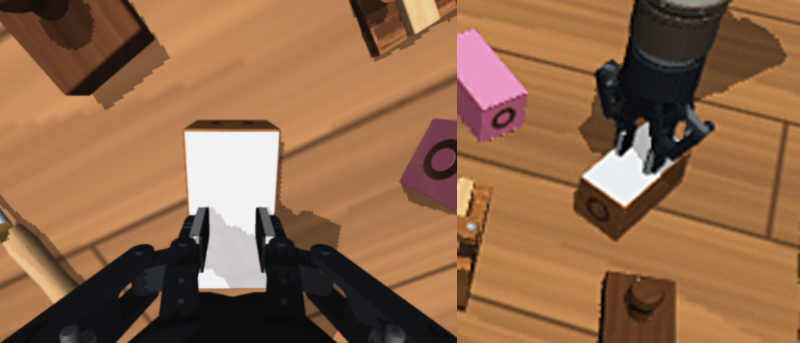

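```bash
python3 - <<'E'
from h import *
k=arm.calibration("wrist");K=np.array(k["camera_matrix"]);print(K.round(1).tolist())
img=cv2.imread("pics/w3.png");h=cv2.cvtColor(img,cv2.COLOR_BGR2HSV)
s=arm.read_state();_,M=cam("wrist",s)
pts=np.array([[260,183],[391,183],[270,403],[379,403]])
for z in(60,40,20,0):
    p=toplane(pts,K,M,z);print(z,p.round().tolist(),np.linalg.norm(p[0]-p[1]).round(1),np.linalg.norm(p[2]-p[3]).round(1),np.linalg.norm(p[0]-p[2]).round(1))
ok,r,t=cv2.solvePnP(np.array([[60,30,0],[60,-30,0],[-60,30,0],[-60,-30,0]],float),pts.astype(float),K,None)
T=np.array(k["T_tool_cam"]);print("blank centre top in tool",(T[:3,:3]@t[:,0]+T[:3,3]).round(1))
print(s["tcp_pos"],s["tcp_rot"])
for c in("scene","top"):
  K,M=cam(c);f=arm.grab_frame(c)
  p=M@np.array([*s["tcp_pos"][:2],s["tcp_pos"][2]-19,1]);print(c,(K@p[:3]/p[2]).round(1))
E
```

```text
[[334.4, 0.0, 324.8], [0.0, 334.4, 241.8], [0.0, 0.0, 1.0]]
60 [[496.0, 263.0], [472.0, 212.0], [391.0, 315.0], [365.0, 262.0]] 56.7 58.9 118.1
40 [[496.0, 267.0], [468.0, 209.0], [375.0, 327.0], [346.0, 267.0]] 64.5 67.0 134.3
20 [[495.0, 272.0], [463.0, 207.0], [360.0, 339.0], [327.0, 272.0]] 72.3 75.0 150.6
0 [[494.0, 277.0], [459.0, 205.0], [345.0, 351.0], [309.0, 276.0]] 80.1 83.1 166.8
blank centre top in tool [ -1.8   0.1 -12.7]
[430.74830325 263.22831858  41.51363551] [ 9.74700929e-01 -2.23513087e-01 -5.30658399e-06  3.27833063e-06]
scene [433.4 267.2   1. ]
top [210.7 276.2   1. ]
```

Call:
servo_tool --increments '[{"ax": 0,"ay": 0,"az": 0,"dx": 0,"dy": 0,"dz": -3,"jaw": 85},{"ax": 0,"ay": 0,"az": 0,"dx": 0,"dy": 0,"dz": -3,"jaw": 85},{"ax": 0,"ay": 0,"az": 0,"dx": 0,"dy": 0,"dz": -3,"jaw": 85},{"ax": 0,"ay": 0,"az": 0,"dx": 0,"dy": 0,"dz": -3,"jaw": 85},{"ax": 0,"ay": 0,"az": 0,"dx": 0,"dy": 0,"dz": -3,"jaw": 85}]' --squeeze 25

```text
time: 3.73
tcp_pos: [430.7, 263.2, 44.5]
tcp_rot: [0.975, -0.223, -0.0, 0.0]
contact_force: [0.2, 0.4, -0.2]
gripper_width: 84.8
grasp_force: 0.0
```

Call:
servo_tool --increments '[{"ax": 0,"ay": 0,"az": 0,"dx": 0,"dy": 0,"dz": 5,"jaw": 85},{"ax": 0,"ay": 0,"az": 0,"dx": 0,"dy": 0,"dz": 10,"jaw": 85},{"ax": 0,"ay": 0,"az": 0,"dx": 0,"dy": 0,"dz": 15,"jaw": 85},{"ax": 0,"ay": 0,"az": 0,"dx": 0,"dy": 0,"dz": 15,"jaw": 85}]' --squeeze 25

```text
time: 4.07
tcp_pos: [430.0, 262.4, 28.1]
tcp_rot: [0.975, -0.224, -0.001, 0.001]
contact_force: [-0.2, -0.6, 0.9]
gripper_width: 85.1
grasp_force: 0.0
```

```bash
python3 - <<'E'
from h import *
a=arm.grab_frame("wrist");b=arm.grab_frame("scene")
x,y=434,262;c=cv2.resize(b[y-60:y+60,x-60:x+60],(480,480),interpolation=cv2.INTER_CUBIC)
cv2.imwrite("pics/w5.png",cv2.resize(np.hstack([a,c]),(800,343)))
s=arm.read_state();print(s["gripper_width"],s["tcp_pos"],s["contact_force"])
E
```

```text
85.1910944416141 [430.51736203 262.95490021  28.97398147] [0.55051552 0.52593238 0.9612557 ]
```

View pics/w5.png

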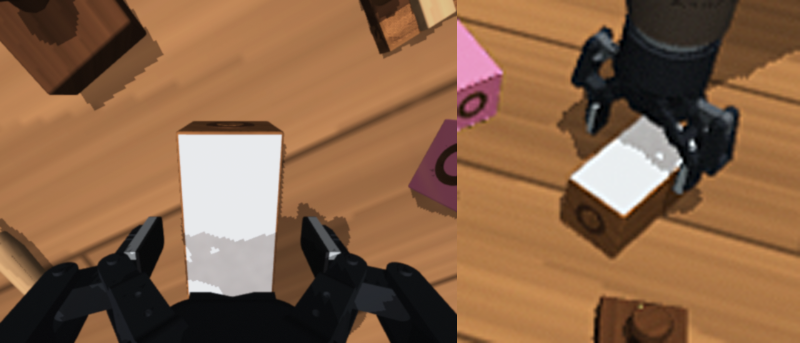

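The open fingers now straddle the blank, with the right tip at (685,190) in the scene crop, beside its side face. I'll close again.

Call:
servo_tool --increments '[{"ax": 0,"ay": 0,"az": 0,"dx": 0,"dy": 0,"dz": 0,"jaw": 62},{"ax": 0,"ay": 0,"az": 0,"dx": 0,"dy": 0,"dz": 0,"jaw": 50},{"ax": 0,"ay": 0,"az": 0,"dx": 0,"dy": 0,"dz": 0,"jaw": 50},{"ax": 0,"ay": 0,"az": 0,"dx": 0,"dy": 0,"dz": 0,"jaw": 50}]' --squeeze 25

```text
time: 4.5
tcp_pos: [431.0, 263.5, 29.9]
tcp_rot: [0.975, -0.223, 0.0, -0.0]
contact_force: [0.1, 1.2, 2.6]
gripper_width: 58.8
grasp_force: 27.2
```

Call:
servo_tool --increments '[{"ax": 0,"ay": 0,"az": 0,"dx": 0,"dy": 0,"dz": -5,"jaw": 50},{"ax": 0,"ay": 0,"az": 0,"dx": 0,"dy": 0,"dz": -20,"jaw": 50},{"ax": 0,"ay": 0,"az": 0,"dx": 0,"dy": 0,"dz": -45,"jaw": 50},{"ax": 0,"ay": 0,"az": 0,"dx": 0,"dy": 0,"dz": -65,"jaw": 50},{"ax": 0,"ay": 0,"az": 0,"dx": 0,"dy": 0,"dz": -70,"jaw": 50}]' --squeeze 25

```text
time: 4.92
tcp_pos: [432.0, 264.4, 102.5]
tcp_rot: [0.975, -0.223, 0.002, -0.002]
contact_force: [-0.1, 1.2, -1.7]
gripper_width: 58.8
grasp_force: 28.1
```

Call:
servo_tool --increments '[{"ax": 0,"ay": 0,"az": 0,"dx": 0,"dy": 0,"dz": 0,"jaw": 50},{"ax": 0,"ay": 0,"az": 0,"dx": 0,"dy": 0,"dz": 0,"jaw": 50},{"ax": 0,"ay": 0,"az": 0,"dx": 0,"dy": 0,"dz": 0,"jaw": 50}]' --squeeze 25

```text
time: 5.17
tcp_pos: [429.7, 262.3, 98.0]
tcp_rot: [0.975, -0.224, -0.001, 0.001]
contact_force: [-0.6, 0.4, -2.7]
gripper_width: 59.1
grasp_force: 28.1
```

```bash
cat > wt.py <<'E'
from h import *
f=[]
for i in range(12):
    s=arm.read_state();f.append(s["contact_force"]);im=arm.grab_frame("wrist")
f=np.array(f);print("force",f.mean(0).round(2),"sd",f.std(0).round(2),"w",s["gripper_width"],s["grasp_force"],s["tcp_pos"].round(1) if hasattr(s["tcp_pos"],"round") else s["tcp_pos"])
cv2.imwrite("pics/held%d.png"%int(s["time"]*10),im)
K,M=cam("wrist",s)
for z in (s["tcp_pos"][2]+30,):
  for w in whites(im,K,M,z,800):print("held",np.round(w,3))
E
python3 wt.py;python3 - <<'E'
from h import *
s=arm.read_state()
u=np.array([np.cos(.114),np.sin(.114)]);v=np.array([-u[1],u[0]]);o=np.array([581,-13.])
for n,k in(("L",95),("M",0),("R",-95)):
    print(n,(o+v*k).round(1),"pre",(o+v*k-47*u).round(1))
print(s["joints"])
E
```

```text
force [-0.24 -0.12 -2.46] sd [0.36 0.31 0.19] w 59.11263852362342 28.06230515241623 [430.7 263.2  99.4]
held [432.773 262.117 113.022  57.25   -0.452]
L [570.2  81.4] pre [523.5  76. ]
M [581. -13.] pre [534.3 -18.3]
R [ 591.8 -107.4] pre [ 545.1 -112.7]
[ 8.70668081e-01  2.97744585e-01 -4.36532396e-01 -2.65198747e-05
 -8.36489088e-01  2.49372992e-01]
```

```bash
python3 -c "
from h import *
go(441,66.6,120,.114)"
```

```text
d [ 94.9 172.5 -20.5] a [-0.     0.    -0.565] yaw now -0.451 j6 0.25 t 5.7667
```

Call:
servo_tool --increments '[{"ax": 0,"ay": 0,"az": -0.09,"dx": 10,"dy": 18,"dz": -8,"jaw": 50},{"ax": 0,"ay": 0,"az": -0.19,"dx": 26,"dy": 48,"dz": -15,"jaw": 50},{"ax": 0,"ay": 0,"az": -0.29,"dx": 43,"dy": 78,"dz": -20,"jaw": 50},{"ax": 0,"ay": 0,"az": -0.39,"dx": 60,"dy": 108,"dz": -20,"jaw": 50},{"ax": 0,"ay": 0,"az": -0.49,"dx": 77,"dy": 138,"dz": -20,"jaw": 50}]' --squeeze 25

```text
time: 6.18
tcp_pos: [439.9, 104.3, 120.1]
tcp_rot: [1.0, 0.023, 0.001, -0.0]
contact_force: [0.5, 0.9, -3.4]
gripper_width: 59.1
grasp_force: 28.1
```

```bash
python3 -c "
from h import *
go(441,66.6,120,.114)"
```

```text
d [-0.7 37.7  0.1] a [-0.001 -0.001 -0.069] yaw now 0.045 j6 1.02 t 6.1833
```

Call:
servo_tool --increments '[{"ax": 0,"ay": 0,"az": -0.05,"dx": 0,"dy": 22,"dz": 0,"jaw": 50},{"ax": 0,"ay": 0,"az": -0.07,"dx": -1,"dy": 36,"dz": 0,"jaw": 50},{"ax": 0,"ay": 0,"az": -0.07,"dx": -1,"dy": 36,"dz": 0,"jaw": 50},{"ax": 0,"ay": 0,"az": -0.07,"dx": -1,"dy": 36,"dz": 0,"jaw": 50},{"ax": 0,"ay": 0,"az": -0.07,"dx": -1,"dy": 36,"dz": 0,"jaw": 50}]' --squeeze 25

```text
time: 6.6
tcp_pos: [440.7, 69.9, 119.7]
tcp_rot: [0.999, 0.054, 0.0, -0.0]
contact_force: [0.8, -0.6, -1.9]
gripper_width: 59.0
grasp_force: 28.2
```

```bash
python3 - <<'E'
from h import *
s=arm.read_state();im=arm.grab_frame("wrist");cv2.imwrite("pics/w6.png",im);print(s["tcp_pos"],s["contact_force"])
K,M=cam("wrist",s);np.savez("w6.npz",K=K,M=M)
go(441,66.6,120,.114,s)
for w in whites(im,K,M,s["tcp_pos"][2]+30,800):print("held",np.round(w,3))
E
```

```text
[440.6727863   69.89191292 119.72961529] [ 0.75941436 -0.60929333 -1.90375295]
d [-0.   3.3 -0.3] a [-0.    -0.001 -0.005] yaw now 0.109 j6 1.16 t 6.6
held [4.42877e+02 6.95340e+01 1.12940e+02 5.73830e+01 1.06000e-01]
```

View pics/w6.png

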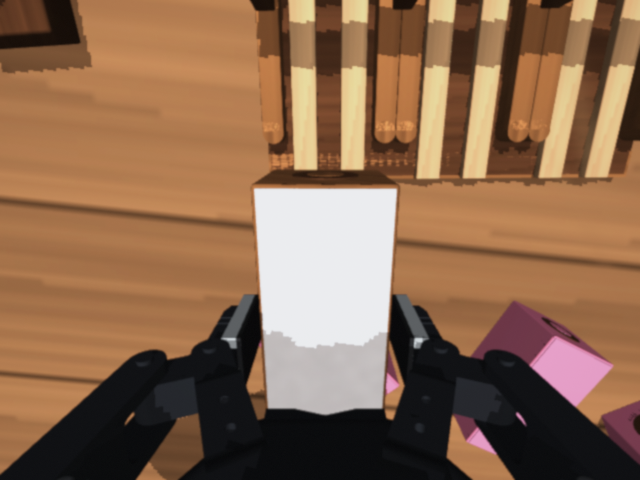

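The held blank spans x=253–398 at its far end. The left lane's runners end near y=170 at x≈305 and x≈353, and the guide noses are at y≈135. I'll fit the runners.

```bash
cat > runners.py <<'E'
from h import *
def runners(im,K,M):
    h=cv2.cvtColor(im,cv2.COLOR_BGR2HSV);m=cv2.inRange(h,(15,40,110),(32,125,255))
    m=cv2.morphologyEx(m,cv2.MORPH_OPEN,np.ones((5,5)));out=[]
    for q in cv2.findContours(m,cv2.RETR_EXTERNAL,cv2.CHAIN_APPROX_NONE)[0]:
        if cv2.contourArea(q)<1500 or q[:,0,1].max()>200: continue
        p=toplane(q[:,0,:],K,M,20).astype(np.float32)
        (x,y),(a,b),t=cv2.minAreaRect(p)
        if a<b:t+=90;a,b=b,a
        t=(t+90)%180-90
        d=np.array([np.cos(np.radians(t)),np.sin(np.radians(t))])
        # front end
        out.append((np.array([x,y])-d*a/2,a,b,np.radians(t)))
    return sorted(out,key=lambda r:-r[0][1])
if __name__=="__main__":
    f=np.load("w6.npz");im=cv2.imread("pics/w6.png")
    for r in runners(im,f["K"],f["M"]):print(r[0].round(1),round(r[1],1),round(r[2],1),round(r[3],3))
E
python3 runners.py
```

```text
[491.9  90. ] 112.5 18.2 0.116
[496.6  54.2] 111.8 18.0 0.117
[496.2  -4.9] 118.7 18.3 0.115
[500.1 -40.7] 118.7 18.3 0.116
[507.4 -99.4] 100.9 18.6 0.117
[ 511.3 -134.9] 95.4 19.0 0.107
```

```bash
python3 -c "
from h import *
go(524.8,76.3,75,.119)"
```

```text
d [84.3  3.1 44.7] a [-0.    -0.001 -0.009] yaw now 0.11 j6 1.16 t 6.65
```

Call:
servo_tool --increments '[{"ax": 0,"ay": 0,"az": -0.01,"dx": 25,"dy": 1,"dz": 5,"jaw": 50},{"ax": 0,"ay": 0,"az": -0.01,"dx": 55,"dy": 3,"dz": 18,"jaw": 50},{"ax": 0,"ay": 0,"az": -0.01,"dx": 75,"dy": 3,"dz": 32,"jaw": 50},{"ax": 0,"ay": 0,"az": -0.01,"dx": 82,"dy": 3,"dz": 43,"jaw": 50},{"ax": 0,"ay": 0,"az": -0.01,"dx": 84,"dy": 3,"dz": 45,"jaw": 50}]' --squeeze 25

```text
time: 7.07
tcp_pos: [523.8, 76.2, 71.9]
tcp_rot: [0.998, 0.06, -0.002, 0.001]
contact_force: [-0.2, 0.5, -2.5]
gripper_width: 59.1
grasp_force: 28.2
```

Call:
servo_tool --increments '[{"ax": 0,"ay": 0,"az": 0,"dx": 0,"dy": 0,"dz": 0,"jaw": 50},{"ax": 0,"ay": 0,"az": 0,"dx": 0,"dy": 0,"dz": 0,"jaw": 50}]' --squeeze 25

```text
time: 7.23
tcp_pos: [523.2, 75.8, 74.5]
tcp_rot: [0.998, 0.06, -0.001, 0.0]
contact_force: [-0.5, -0.7, -2.5]
gripper_width: 58.9
grasp_force: 28.2
```

```bash
cat > chk.py <<'E'
from runners import *
import sys
x,y,z,yaw=map(float,sys.argv[1:5]);s=arm.read_state();im=arm.grab_frame("wrist");K,M=cam("wrist",s)
cv2.imwrite("pics/c%d.png"%int(s["time"]*100),im)
print(np.round(s["tcp_pos"],1),np.round(s["contact_force"],1),s["grasp_force"],s["gripper_width"]);go(x,y,z,yaw,s)
for w in whites(im,K,M,s["tcp_pos"][2]+30,800):print("held",np.round(w,3))
for r in runners(im,K,M):print("run",r[0].round(1),round(r[1],1),round(r[2],1),round(r[3],3))
E
python3 chk.py 524.8 76.3 56 .119
```

```text
[523.2  75.8  74.5] [-0.5 -0.7 -2.5] 28.20191502571106 58.901493599677266
d [ 1.7 -0.3 18.5] a [0.    0.001 0.001] yaw now 0.12 j6 1.24 t 7.2333
held [5.25447e+02 7.54760e+01 1.13084e+02 5.72370e+01 1.18000e-01]
```

Call:
servo_tool --increments '[{"ax": 0,"ay": 0,"az": 0,"dx": 0,"dy": -0.4,"dz": 7,"jaw": 50},{"ax": 0,"ay": 0,"az": 0,"dx": 0,"dy": -0.4,"dz": 14,"jaw": 50},{"ax": 0,"ay": 0,"az": 0,"dx": 0,"dy": -0.4,"dz": 20,"jaw": 50},{"ax": 0,"ay": 0,"az": 0,"dx": 0,"dy": -0.4,"dz": 22,"jaw": 50},{"ax": 0,"ay": 0,"az": 0,"dx": 0,"dy": -0.4,"dz": 22,"jaw": 50}]' --squeeze 25

```text
time: 7.7
tcp_pos: [523.3, 75.7, 51.7]
tcp_rot: [0.998, 0.06, -0.001, 0.0]
contact_force: [-0.8, -0.1, -2.2]
gripper_width: 59.0
grasp_force: 28.2
```

Call:
servo_tool --increments '[{"ax": 0,"ay": 0,"az": 0,"dx": 0,"dy": 0,"dz": 1,"jaw": 50},{"ax": 0,"ay": 0,"az": 0,"dx": 0,"dy": 0,"dz": 1,"jaw": 50}]' --squeeze 25

```text
time: 7.87
tcp_pos: [524.2, 76.0, 51.5]
tcp_rot: [0.998, 0.06, 0.0, -0.0]
contact_force: [-0.0, -0.1, -2.4]
gripper_width: 58.7
grasp_force: 28.2
```

Call:
servo_tool --increments '[{"ax": 0,"ay": 0,"az": 0,"dx": 0,"dy": 0,"dz": 1,"jaw": 50},{"ax": 0,"ay": 0,"az": 0,"dx": 0,"dy": 0,"dz": 1,"jaw": 50},{"ax": 0,"ay": 0,"az": 0,"dx": 0,"dy": 0,"dz": 1,"jaw": 50}]' --squeeze 25

```text
time: 8.12
tcp_pos: [524.2, 76.0, 50.6]
tcp_rot: [0.998, 0.06, 0.0, -0.0]
contact_force: [0.7, 0.2, -3.4]
gripper_width: 58.9
grasp_force: 28.2
```

Call:
servo_tool --increments '[{"ax": 0,"ay": 0,"az": 0,"dx": 0,"dy": 0,"dz": 0.5,"jaw": 50},{"ax": 0,"ay": 0,"az": 0,"dx": 0,"dy": 0,"dz": 0.5,"jaw": 50},{"ax": 0,"ay": 0,"az": 0,"dx": 0,"dy": 0,"dz": 0.5,"jaw": 50}]' --squeeze 25

```text
time: 8.37
tcp_pos: [524.1, 76.0, 50.0]
tcp_rot: [0.998, 0.06, 0.0, -0.0]
contact_force: [0.8, -1.2, -1.2]
gripper_width: 58.5
grasp_force: 28.2
```

Call:
servo_tool --increments '[{"ax": 0,"ay": 0,"az": 0,"dx": 0,"dy": 0,"dz": 0.5,"jaw": 50},{"ax": 0,"ay": 0,"az": 0,"dx": 3,"dy": 0,"dz": 0.5,"jaw": 50},{"ax": 0,"ay": 0,"az": 0,"dx": 7,"dy": 0,"dz": 0.5,"jaw": 50},{"ax": 0,"ay": 0,"az": 0,"dx": 12,"dy": 0,"dz": 0.5,"jaw": 50},{"ax": 0,"ay": 0,"az": 0,"dx": 16,"dy": 0,"dz": 0.5,"jaw": 50}]' --squeeze 25

```text
time: 8.78
tcp_pos: [540.5, 77.9, 50.0]
tcp_rot: [0.998, 0.06, -0.0, 0.0]
contact_force: [-3.7, 0.0, 5.3]
gripper_width: 59.0
grasp_force: 29.0
```

```bash
python3 chk.py 565.6 80.6 50 .119
```

```text
[540.5  77.9  50. ] [-3.7  0.   5.3] 28.98011416196823 58.95916048324125
d [25.2  0.3 -0.1] a [0. 0. 0.] yaw now 0.119 j6 1.25 t 8.7833
held [5.39782e+02 7.71990e+01 1.07001e+02 5.72630e+01 1.18000e-01]
```

Call:
servo_tool --increments '[{"ax": 0,"ay": 0,"az": 0,"dx": 3,"dy": 0,"dz": -0.3,"jaw": 50},{"ax": 0,"ay": 0,"az": 0,"dx": 8,"dy": -0.2,"dz": -0.3,"jaw": 50},{"ax": 0,"ay": 0,"az": 0,"dx": 13,"dy": -0.2,"dz": -0.3,"jaw": 50},{"ax": 0,"ay": 0,"az": 0,"dx": 18,"dy": -0.2,"dz": -0.3,"jaw": 50},{"ax": 0,"ay": 0,"az": 0,"dx": 21,"dy": -0.2,"dz": -0.3,"jaw": 50}]' --squeeze 25

```text
time: 9.25
tcp_pos: [561.6, 80.7, 50.0]
tcp_rot: [0.998, 0.06, 0.0, 0.0]
contact_force: [-4.3, -0.6, 5.1]
gripper_width: 59.2
grasp_force: 29.1
```

Call:
servo_tool --increments '[{"ax": 0,"ay": 0,"az": 0,"dx": 1,"dy": 0,"dz": 0,"jaw": 50},{"ax": 0,"ay": 0,"az": 0,"dx": 2,"dy": 0,"dz": 0,"jaw": 50},{"ax": 0,"ay": 0,"az": 0,"dx": 3,"dy": 0,"dz": 0,"jaw": 50}]' --squeeze 25

```text
time: 9.5
tcp_pos: [563.9, 80.9, 49.9]
tcp_rot: [0.998, 0.06, -0.0, 0.0]
contact_force: [-4.9, -1.0, 5.0]
gripper_width: 58.9
grasp_force: 29.0
```

```bash
python3 chk.py 571.6 81.3 50 .119
```

```text
[563.9  80.9  49.9] [-4.9 -1.   5. ] 28.996053636074066 58.86304516626044
d [ 7.7  0.5 -0.1] a [0. 0. 0.] yaw now 0.119 j6 1.26 t 9.5
```

Call:
servo_tool --increments '[{"ax": 0,"ay": 0,"az": 0,"dx": 1,"dy": 0,"dz": -0.2,"jaw": 50},{"ax": 0,"ay": 0,"az": 0,"dx": 2,"dy": 0,"dz": -0.2,"jaw": 50},{"ax": 0,"ay": 0,"az": 0,"dx": 3,"dy": 0,"dz": -0.2,"jaw": 50},{"ax": 0,"ay": 0,"az": 0,"dx": 4,"dy": 0,"dz": -0.2,"jaw": 50}]' --squeeze 25

```text
time: 9.88
tcp_pos: [567.9, 81.4, 50.0]
tcp_rot: [0.998, 0.06, -0.0, 0.0]
contact_force: [-3.4, -0.5, 4.4]
gripper_width: 58.6
grasp_force: 28.9
```

Call:
servo_tool --increments '[{"ax": 0,"ay": 0,"az": 0,"dx": 0.7,"dy": 0,"dz": 0,"jaw": 50},{"ax": 0,"ay": 0,"az": 0,"dx": 1.4,"dy": 0,"dz": 0,"jaw": 50}]' --squeeze 25

```text
time: 10.05
tcp_pos: [569.3, 81.6, 50.0]
tcp_rot: [0.998, 0.06, -0.0, 0.0]
contact_force: [-3.5, -1.1, 3.7]
gripper_width: 58.8
grasp_force: 28.8
```

Call:
servo_tool --increments '[{"ax": 0,"ay": 0,"az": 0,"dx": 0.6,"dy": 0,"dz": 0,"jaw": 50},{"ax": 0,"ay": 0,"az": 0,"dx": 1.2,"dy": 0,"dz": 0,"jaw": 50}]' --squeeze 25

```text
time: 10.22
tcp_pos: [570.4, 81.8, 50.0]
tcp_rot: [0.998, 0.06, 0.0, -0.0]
contact_force: [-2.2, -1.2, 3.7]
gripper_width: 58.6
grasp_force: 28.8
```

Call:
servo_tool --increments '[{"ax": 0,"ay": 0,"az": 0,"dx": 0.5,"dy": 0,"dz": 0,"jaw": 50},{"ax": 0,"ay": 0,"az": 0,"dx": 0.5,"dy": 0,"dz": 0,"jaw": 50}]' --squeeze 25

```text
time: 10.38
tcp_pos: [570.6, 81.8, 50.0]
tcp_rot: [0.998, 0.06, -0.0, 0.0]
contact_force: [-4.0, 0.2, 3.9]
gripper_width: 58.9
grasp_force: 28.9
```

Call:
servo_tool --increments '[{"ax": 0,"ay": 0,"az": 0,"dx": 0.5,"dy": 0,"dz": 0,"jaw": 50},{"ax": 0,"ay": 0,"az": 0,"dx": 0.8,"dy": 0,"dz": 0,"jaw": 50}]' --squeeze 25

```text
time: 10.55
tcp_pos: [570.5, 81.7, 49.9]
tcp_rot: [0.998, 0.059, -0.001, 0.0]
contact_force: [-6.9, -0.1, 7.4]
gripper_width: 58.7
grasp_force: 29.1
```

Call:
servo_tool --increments '[{"ax": 0,"ay": 0,"az": 0,"dx": 0.5,"dy": 0,"dz": 0,"jaw": 50},{"ax": 0,"ay": 0,"az": 0,"dx": 0.5,"dy": 0,"dz": 0,"jaw": 50}]' --squeeze 25

```text
time: 10.72
tcp_pos: [570.5, 81.8, 49.9]
tcp_rot: [0.998, 0.059, -0.002, 0.0]
contact_force: [-6.4, 0.2, 7.6]
gripper_width: 58.9
grasp_force: 29.1
```

Call:
servo_tool --increments '[{"ax": 0,"ay": 0,"az": 0,"dx": -0.8,"dy": 0,"dz": -0.3,"jaw": 58},{"ax": 0,"ay": 0,"az": 0,"dx": -0.8,"dy": 0,"dz": -0.3,"jaw": 65},{"ax": 0,"ay": 0,"az": 0,"dx": -0.8,"dy": 0,"dz": -0.3,"jaw": 76},{"ax": 0,"ay": 0,"az": 0,"dx": -0.8,"dy": 0,"dz": -0.3,"jaw": 76},{"ax": 0,"ay": 0,"az": 0,"dx": -0.8,"dy": 0,"dz": -10,"jaw": 76}]' --squeeze 25

```text
time: 11.13
tcp_pos: [570.6, 81.6, 58.4]
tcp_rot: [0.998, 0.059, -0.001, 0.0]
contact_force: [0.7, 0.6, 0.5]
gripper_width: 75.9
grasp_force: 0.0
```

Call:
servo_tool --increments '[{"ax": 0,"ay": 0,"az": 0,"dx": 0,"dy": 0,"dz": -25,"jaw": 85},{"ax": 0,"ay": 0,"az": 0,"dx": 0,"dy": 0,"dz": -60,"jaw": 85},{"ax": 0,"ay": 0,"az": 0,"dx": 0,"dy": 0,"dz": -85,"jaw": 85},{"ax": 0,"ay": 0,"az": 0,"dx": 0,"dy": 0,"dz": -90,"jaw": 85},{"ax": 0,"ay": 0,"az": 0,"dx": 0,"dy": 0,"dz": -90,"jaw": 85}]' --squeeze 25

```text
time: 11.55
tcp_pos: [573.2, 82.5, 153.3]
tcp_rot: [0.998, 0.06, 0.003, -0.001]
contact_force: [-0.1, -0.5, -1.2]
gripper_width: 85.2
grasp_force: 0.0
```

```bash
python3 chk.py 421.5 -303 140 -.47; python3 - <<'E'
from h import *
im=cv2.imread(sorted(__import__("glob").glob("pics/c*.png"),key=lambda p:int(p[6:-4]))[-1])
cv2.imwrite("pics/w7.png",np.hstack([im[::1],]))
t=arm.grab_frame("top");K,M=cam("top");cv2.imwrite("pics/top1.png",t)
for w in whites(t,K,M,80,800):print("top z80",np.round(w,3))
E
```

```text
[573.2  82.5 153.3] [-0.1 -0.5 -1.2] 0.0 85.21165397949235
d [-196.7  364.7   11.3] a [-0.004 -0.006  0.589] yaw now 0.119 j6 1.27 t 11.55
top z80 [ 422.97  -299.4    115.807   57.426   -0.471]
top z80 [ 6.10729e+02 -3.11595e+02  1.15354e+02  5.66700e+01  4.50000e-01]
```

View pics/w7.png

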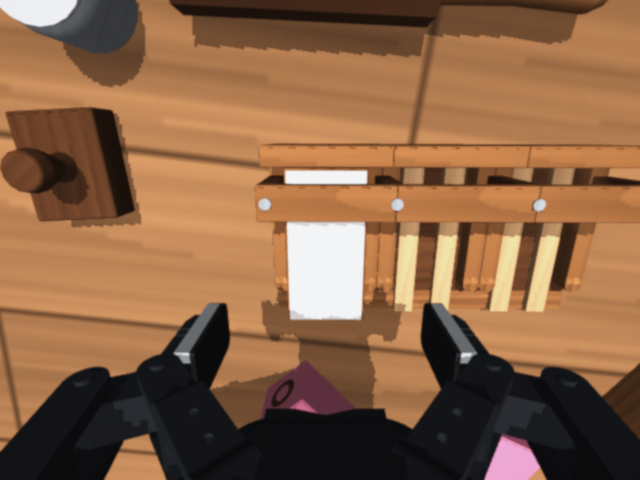

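Blank A lies under the batten with its white top reaching the back board at y≈170, and the gripper is clear. Next is the blank at (422,-303).

Call:
servo_tool --increments '[{"ax": 0,"ay": 0,"az": 0.06,"dx": -15,"dy": 28,"dz": 0,"jaw": 85},{"ax": 0,"ay": 0,"az": 0.14,"dx": -33,"dy": 62,"dz": 0,"jaw": 85},{"ax": 0,"ay": 0,"az": 0.22,"dx": -52,"dy": 96,"dz": 0,"jaw": 85},{"ax": 0,"ay": 0,"az": 0.3,"dx": -71,"dy": 131,"dz": 0,"jaw": 85},{"ax": 0,"ay": 0,"az": 0.38,"dx": -90,"dy": 166,"dz": 0,"jaw": 85}]' --squeeze 25

```text
time: 12.07
tcp_pos: [499.7, -95.0, 148.3]
tcp_rot: [0.991, -0.132, -0.002, 0.0]
contact_force: [0.3, -1.5, -0.6]
gripper_width: 84.9
grasp_force: 0.0
```

```bash
python3 -c "
from h import *
go(421.5,-303,140,-.47)"
```

```text
d [-21.2 221.2   8.6] a [0.001 0.003 0.206] yaw now -0.264 j6 1.18 t 12.0667
```

Call:
servo_tool --increments '[{"ax": 0,"ay": 0,"az": 0.06,"dx": -4,"dy": 40,"dz": 0,"jaw": 85},{"ax": 0,"ay": 0,"az": 0.12,"dx": -8,"dy": 80,"dz": 0,"jaw": 85},{"ax": 0,"ay": 0,"az": 0.2,"dx": -12,"dy": 120,"dz": 4,"jaw": 85},{"ax": 0,"ay": 0,"az": 0.206,"dx": -16,"dy": 150,"dz": 8,"jaw": 85},{"ax": 0,"ay": 0,"az": 0.206,"dx": -18,"dy": 170,"dz": 8,"jaw": 85}]' --squeeze 25

```text
time: 12.48
tcp_pos: [437.3, -255.0, 139.5]
tcp_rot: [0.973, -0.233, -0.003, -0.0]
contact_force: [0.4, 0.1, 0.7]
gripper_width: 85.2
grasp_force: 0.0
```

```bash
python3 chk.py 421.5 -303 90 -.47;python3 - <<'E'
from h import *
s=arm.read_state();im=arm.grab_frame("wrist");K,M=cam("wrist",s)
for w in whites(im,K,M,60,800):print("z60",np.round(w,3))
E
```

```text
[ 437.3 -255.   139.5] [0.4 0.1 0.7] 0.0 85.17069240316845
d [ 7.9 49.9 49.5] a [ 0.001  0.005 -0.   ] yaw now -0.47 j6 1.31 t 12.4833
z60 [ 423.295 -303.823  116.199   57.309   -0.47 ]
```

Call:
servo_tool --increments '[{"ax": 0,"ay": 0,"az": 0,"dx": 4,"dy": 25,"dz": 5,"jaw": 85},{"ax": 0,"ay": 0,"az": 0,"dx": 8,"dy": 44,"dz": 20,"jaw": 85},{"ax": 0,"ay": 0,"az": 0,"dx": 8,"dy": 48,"dz": 40,"jaw": 85},{"ax": 0,"ay": 0,"az": 0,"dx": 8,"dy": 48,"dz": 45,"jaw": 85},{"ax": 0,"ay": 0,"az": 0,"dx": 8,"dy": 48,"dz": 45,"jaw": 85}]' --squeeze 25

```text
time: 13.0
tcp_pos: [424.5, -298.7, 94.6]
tcp_rot: [0.973, -0.231, -0.003, -0.0]
contact_force: [0.3, -0.3, -0.5]
gripper_width: 85.2
grasp_force: 0.0
```

```bash
python3 - <<'E'
from h import *
go(422.3,-303.5,29,-.47)
s=arm.read_state();im=arm.grab_frame("wrist");K,M=cam("wrist",s)
for w in whites(im,K,M,60,800):print("z60",np.round(w,3))
go(422.3,-303.5,29,-.47)
E
```

```text
d [ 0.6  5.3 65.6] a [0.001 0.006 0.003] yaw now -0.467 j6 1.4 t 13.0
z60 [ 423.222 -303.504  117.006   57.177   -0.47 ]
d [-0.8  5.6 67.1] a [0.001 0.003 0.004] yaw now -0.466 j6 1.4 t 13.05
```

Call:
servo_tool --increments '[{"ax": 0,"ay": 0,"az": 0.003,"dx": 0,"dy": 5,"dz": 20,"jaw": 85},{"ax": 0,"ay": 0,"az": 0.003,"dx": 0,"dy": 5,"dz": 45,"jaw": 85},{"ax": 0,"ay": 0,"az": 0.003,"dx": 0,"dy": 5,"dz": 62,"jaw": 85},{"ax": 0,"ay": 0,"az": 0.003,"dx": 0,"dy": 5,"dz": 65,"jaw": 85},{"ax": 0,"ay": 0,"az": 0.003,"dx": 0,"dy": 5,"dz": 65,"jaw": 85}]' --squeeze 25

```text
time: 13.47
tcp_pos: [424.1, -303.6, 32.0]
tcp_rot: [0.973, -0.232, -0.001, 0.0]
contact_force: [1.3, -0.4, -0.5]
gripper_width: 85.4
grasp_force: 0.0
```

```bash
python3 - <<'E'
from h import *
arm.grab_frame("wrist")
go(422.3,-303.5,29,-.47)
E
```

```text
d [-2.5  0.7  3.9] a [ 0.    -0.001  0.002] yaw now -0.468 j6 1.41 t 13.5167
```

Call:
servo_tool --increments '[{"ax": 0,"ay": 0,"az": 0.002,"dx": -2,"dy": 0.5,"dz": 3.5,"jaw": 70},{"ax": 0,"ay": 0,"az": 0.002,"dx": -2,"dy": 0.5,"dz": 3.5,"jaw": 60},{"ax": 0,"ay": 0,"az": 0.002,"dx": -2,"dy": 0.5,"dz": 3.5,"jaw": 50},{"ax": 0,"ay": 0,"az": 0.002,"dx": -2,"dy": 0.5,"dz": 3.5,"jaw": 50},{"ax": 0,"ay": 0,"az": 0.002,"dx": -2,"dy": 0.5,"dz": 3.5,"jaw": 50}]' --squeeze 25

```text
time: 13.93
tcp_pos: [422.3, -303.6, 29.7]
tcp_rot: [0.972, -0.234, 0.001, -0.0]
contact_force: [0.0, 3.6, 6.2]
gripper_width: 58.6
grasp_force: 27.3
```

Call:
servo_tool --increments '[{"ax": 0,"ay": 0,"az": 0,"dx": 0,"dy": 0,"dz": -5,"jaw": 50},{"ax": 0,"ay": 0,"az": 0,"dx": 0,"dy": 0,"dz": -20,"jaw": 50},{"ax": 0,"ay": 0,"az": 0,"dx": 0,"dy": 0,"dz": -45,"jaw": 50},{"ax": 0,"ay": 0,"az": 0,"dx": 0,"dy": 0,"dz": -75,"jaw": 50},{"ax": 0,"ay": 0,"az": 0,"dx": 0,"dy": 0,"dz": -90,"jaw": 50}]' --squeeze 25

```text
time: 14.35
tcp_pos: [422.3, -304.3, 120.9]
tcp_rot: [0.972, -0.234, 0.001, 0.0]
contact_force: [1.3, -0.7, -4.0]
gripper_width: 59.2
grasp_force: 29.0
```

Call:
servo_tool --increments '[{"ax": 0,"ay": 0,"az": 0,"dx": 0,"dy": 0,"dz": 0,"jaw": 50},{"ax": 0,"ay": 0,"az": 0,"dx": 0,"dy": 0,"dz": 0,"jaw": 50},{"ax": 0,"ay": 0,"az": 0,"dx": 0,"dy": 0,"dz": 0,"jaw": 50}]' --squeeze 25

```text
time: 14.6
tcp_pos: [420.0, -302.9, 116.5]
tcp_rot: [0.972, -0.234, -0.002, -0.001]
contact_force: [-0.4, 0.2, -5.5]
gripper_width: 58.8
grasp_force: 29.0
```

```bash
python3 wt.py;python3 - <<'E'
from h import *
s=arm.read_state()
u=np.array([np.cos(.1165),np.sin(.1165)]);v=np.array([-u[1],u[0]]);o=np.array([582.6,-13.])
for n,k in(("M",0),("R",-95)):
    p=o+v*k-130*u+.5*v;print(n,p);go(*p,120,.118,s)
E
```

```text
force [-0.1   0.05 -5.01] sd [0.36 0.42 0.68] w 59.05363722720281 29.014822840690613 [ 421.8 -303.7  118.4]
held [ 424.091 -304.842  113.441   57.309   -0.471]
M [453.42308059 -27.61415385]
d [ -97.3 -260.3   -1.5] a [ 0.    0.   -0.59] yaw now -0.472 j6 1.41 t 15.2
R [ 464.46556243 -121.97020079]
d [ -44.6 -181.3   -1.5] a [ 0.    0.   -0.59] yaw now -0.472 j6 1.41 t 15.2
```

Call:
servo_tool --increments '[{"ax": 0,"ay": 0,"az": -0.1,"dx": -7,"dy": -30,"dz": 0,"jaw": 50},{"ax": 0,"ay": 0,"az": -0.2,"dx": -15,"dy": -62,"dz": 0,"jaw": 50},{"ax": 0,"ay": 0,"az": -0.31,"dx": -24,"dy": -95,"dz": 0,"jaw": 50},{"ax": 0,"ay": 0,"az": -0.42,"dx": -32,"dy": -130,"dz": 0,"jaw": 50},{"ax": 0,"ay": 0,"az": -0.53,"dx": -39,"dy": -160,"dz": 0,"jaw": 50}]' --squeeze 27

```text
time: 15.62
tcp_pos: [460.1, -141.7, 118.8]
tcp_rot: [0.999, 0.032, 0.0, -0.0]
contact_force: [1.2, 0.4, -5.1]
gripper_width: 58.7
grasp_force: 30.5
```

```bash
python3 chk.py 464.5 -122.5 120 .117
```

```text
[ 460.1 -141.7  118.8] [ 1.2  0.4 -5.1] 30.543758869171143 58.67110927083367
d [  5.7 -18.9  -1.2] a [-0.    -0.001 -0.053] yaw now 0.064 j6 1.6 t 15.6167
held [ 4.62497e+02 -1.42041e+02  1.13396e+02  5.73500e+01  6.40000e-02]
run [495.8  -5.3] 92.7 18.4 0.117
run [499.8 -41.2] 119.9 18.4 0.12
run [508.8 -99.4] 114.6 18.3 0.117
run [ 514.2 -134.8] 111.6 18.0 0.115
```

Call:
servo_tool --increments '[{"ax": 0,"ay": 0,"az": -0.03,"dx": 3,"dy": -14,"dz": 0,"jaw": 50},{"ax": 0,"ay": 0,"az": -0.053,"dx": 6,"dy": -19,"dz": 0,"jaw": 50},{"ax": 0,"ay": 0,"az": -0.053,"dx": 10,"dy": -19,"dz": 0,"jaw": 50},{"ax": 0,"ay": 0,"az": -0.053,"dx": 25,"dy": -18,"dz": 5,"jaw": 50},{"ax": 0,"ay": 0,"az": -0.053,"dx": 45,"dy": -18,"dz": 15,"jaw": 50}]' --squeeze 27

```text
time: 16.08
tcp_pos: [504.1, -123.8, 104.7]
tcp_rot: [0.998, 0.055, 0.001, 0.0]
contact_force: [0.3, -0.3, -4.8]
gripper_width: 58.5
grasp_force: 31.5
```

```bash
python3 -c "
from h import *
go(546.9,-113,75,.117)"
```

```text
d [43.6 -6.  29.8] a [ 0.    -0.002 -0.007] yaw now 0.11 j6 1.61 t 16.0833
```

Call:
servo_tool --increments '[{"ax": 0,"ay": 0,"az": -0.007,"dx": 12,"dy": -4,"dz": 2,"jaw": 50},{"ax": 0,"ay": 0,"az": -0.007,"dx": 27,"dy": -5,"dz": 8,"jaw": 50},{"ax": 0,"ay": 0,"az": -0.007,"dx": 37,"dy": -5,"dz": 20,"jaw": 50},{"ax": 0,"ay": 0,"az": -0.007,"dx": 41,"dy": -5,"dz": 29,"jaw": 50},{"ax": 0,"ay": 0,"az": -0.007,"dx": 41,"dy": -5,"dz": 29,"jaw": 50}]' --squeeze 27

```text
time: 16.5
tcp_pos: [542.8, -113.8, 72.1]
tcp_rot: [0.998, 0.058, -0.002, -0.0]
contact_force: [-2.0, 0.2, -5.4]
gripper_width: 58.7
grasp_force: 31.5
```

```bash
python3 chk.py 546.9 -113 56 .117
```

```text
[ 542.8 -113.8   72.1] [-2.   0.2 -5.4] 31.516816020011902 58.6696184933876
d [ 4.2 -0.3 16. ] a [-0.001  0.005 -0.   ] yaw now 0.117 j6 1.6 t 16.5
held [ 5.45253e+02 -1.14012e+02  1.13748e+02  5.72410e+01  1.17000e-01]
```

Call:
servo_tool --increments '[{"ax": 0,"ay": 0,"az": 0,"dx": 1,"dy": -0.7,"dz": 5,"jaw": 50},{"ax": 0,"ay": 0,"az": 0,"dx": 1,"dy": -0.7,"dz": 12,"jaw": 50},{"ax": 0,"ay": 0,"az": 0,"dx": 1,"dy": -0.7,"dz": 18,"jaw": 50},{"ax": 0,"ay": 0,"az": 0,"dx": 1,"dy": -0.7,"dz": 21,"jaw": 50},{"ax": 0,"ay": 0,"az": 0,"dx": 1,"dy": -0.7,"dz": 21,"jaw": 50}]' --squeeze 27

```text
time: 16.97
tcp_pos: [543.7, -112.6, 52.6]
tcp_rot: [0.998, 0.059, -0.001, -0.0]
contact_force: [-0.9, 0.2, -4.8]
gripper_width: 58.6
grasp_force: 31.5
```

```bash
python3 chk.py 546.9 -113 50 .117
```

```text
[ 543.7 -112.6   52.6] [-0.9  0.2 -4.8] 31.525819301605225 58.58652029044136
d [3.1 0.7 2.6] a [-0.     0.002  0.001] yaw now 0.118 j6 1.6 t 16.9667
held [ 5.46153e+02 -1.12920e+02  1.13575e+02  5.71590e+01  1.19000e-01]
```

Call:
servo_tool --increments '[{"ax": 0,"ay": 0,"az": 0,"dx": 0,"dy": 0,"dz": 1.5,"jaw": 50},{"ax": 0,"ay": 0,"az": 0,"dx": 0,"dy": 0,"dz": 2,"jaw": 50},{"ax": 0,"ay": 0,"az": 0,"dx": 0,"dy": 0,"dz": 2,"jaw": 50}]' --squeeze 27

```text
time: 17.27
tcp_pos: [544.8, -112.5, 51.6]
tcp_rot: [0.998, 0.059, 0.0, -0.0]
contact_force: [-0.7, -0.2, -5.5]
gripper_width: 58.6
grasp_force: 31.5
```

Call:
servo_tool --increments '[{"ax": 0,"ay": 0,"az": 0,"dx": 0,"dy": 0,"dz": 0.8,"jaw": 50},{"ax": 0,"ay": 0,"az": 0,"dx": 0,"dy": 0,"dz": 0.8,"jaw": 50}]' --squeeze 27

```text
time: 17.43
tcp_pos: [544.8, -112.5, 50.8]
tcp_rot: [0.998, 0.059, 0.0, -0.0]
contact_force: [-0.1, 0.9, -5.3]
gripper_width: 58.6
grasp_force: 31.5
```

Call:
servo_tool --increments '[{"ax": 0,"ay": 0,"az": 0,"dx": 0,"dy": 0,"dz": 0.5,"jaw": 50},{"ax": 0,"ay": 0,"az": 0,"dx": 0,"dy": 0,"dz": 0.8,"jaw": 50}]' --squeeze 27

```text
time: 17.6
tcp_pos: [545.0, -112.5, 50.2]
tcp_rot: [0.998, 0.059, 0.0, 0.0]
contact_force: [-1.6, 1.5, -1.8]
gripper_width: 58.5
grasp_force: 31.9
```

Call:
servo_tool --increments '[{"ax": 0,"ay": 0,"az": 0,"dx": 0,"dy": 0,"dz": 0.4,"jaw": 50},{"ax": 0,"ay": 0,"az": 0,"dx": 0,"dy": 0,"dz": 0.4,"jaw": 50}]' --squeeze 27

```text
time: 17.77
tcp_pos: [545.0, -112.5, 50.2]
tcp_rot: [0.998, 0.059, 0.0, 0.0]
contact_force: [-0.9, 1.0, -0.6]
gripper_width: 59.1
grasp_force: 32.1
```

Call:
servo_tool --increments '[{"ax": 0,"ay": 0,"az": 0,"dx": 3,"dy": 0,"dz": 0,"jaw": 50},{"ax": 0,"ay": 0,"az": 0,"dx": 8,"dy": 0,"dz": 0,"jaw": 50},{"ax": 0,"ay": 0,"az": 0,"dx": 13,"dy": 0,"dz": 0,"jaw": 50},{"ax": 0,"ay": 0,"az": 0,"dx": 18,"dy": 0,"dz": 0,"jaw": 50},{"ax": 0,"ay": 0,"az": 0,"dx": 21,"dy": 0,"dz": 0,"jaw": 50}]' --squeeze 27

```text
time: 18.18
tcp_pos: [566.0, -110.3, 50.1]
tcp_rot: [0.998, 0.059, -0.0, 0.0]
contact_force: [-5.1, -0.7, 6.7]
gripper_width: 58.9
grasp_force: 32.7
```

Call:
servo_tool --increments '[{"ax": 0,"ay": 0,"az": 0,"dx": 3,"dy": 0,"dz": 0,"jaw": 50},{"ax": 0,"ay": 0,"az": 0,"dx": 8,"dy": 0,"dz": 0,"jaw": 50},{"ax": 0,"ay": 0,"az": 0,"dx": 13,"dy": 0,"dz": 0,"jaw": 50},{"ax": 0,"ay": 0,"az": 0,"dx": 17,"dy": 0,"dz": 0,"jaw": 50},{"ax": 0,"ay": 0,"az": 0,"dx": 19,"dy": 0,"dz": 0,"jaw": 50}]' --squeeze 27

```text
time: 18.6
tcp_pos: [584.9, -108.1, 50.2]
tcp_rot: [0.998, 0.059, -0.0, 0.0]
contact_force: [-5.7, -1.1, 6.3]
gripper_width: 58.6
grasp_force: 32.7
```

Call:
servo_tool --increments '[{"ax": 0,"ay": 0,"az": 0,"dx": 1.2,"dy": 0,"dz": -0.3,"jaw": 50},{"ax": 0,"ay": 0,"az": 0,"dx": 2.4,"dy": 0,"dz": -0.3,"jaw": 50},{"ax": 0,"ay": 0,"az": 0,"dx": 3.6,"dy": 0,"dz": -0.3,"jaw": 50},{"ax": 0,"ay": 0,"az": 0,"dx": 4.8,"dy": 0,"dz": -0.3,"jaw": 50}]' --squeeze 25

```text
time: 18.93
tcp_pos: [589.0, -107.5, 50.1]
tcp_rot: [0.998, 0.059, -0.0, 0.0]
contact_force: [-5.6, -0.2, 5.3]
gripper_width: 58.6
grasp_force: 32.6
```

Call:
servo_tool --increments '[{"ax": 0,"ay": 0,"az": 0,"dx": 0.7,"dy": 0,"dz": 0,"jaw": 50},{"ax": 0,"ay": 0,"az": 0,"dx": 1.4,"dy": 0,"dz": 0,"jaw": 50}]' --squeeze 25

```text
time: 19.1
tcp_pos: [590.4, -107.3, 50.2]
tcp_rot: [0.998, 0.059, -0.0, 0.0]
contact_force: [-5.7, -0.9, 4.8]
gripper_width: 58.9
grasp_force: 32.6
```

Call:
servo_tool --increments '[{"ax": 0,"ay": 0,"az": 0,"dx": 0.6,"dy": 0,"dz": 0,"jaw": 50},{"ax": 0,"ay": 0,"az": 0,"dx": 1,"dy": 0,"dz": 0,"jaw": 50}]' --squeeze 25

```text
time: 19.27
tcp_pos: [591.4, -107.2, 50.2]
tcp_rot: [0.998, 0.059, -0.0, 0.0]
contact_force: [-4.6, -1.2, 5.2]
gripper_width: 58.5
grasp_force: 32.6
```

Call:
servo_tool --increments '[{"ax": 0,"ay": 0,"az": 0,"dx": 0.6,"dy": 0,"dz": 0,"jaw": 50},{"ax": 0,"ay": 0,"az": 0,"dx": 1,"dy": 0,"dz": 0,"jaw": 50}]' --squeeze 25

```text
time: 19.43
tcp_pos: [592.0, -107.1, 50.1]
tcp_rot: [0.998, 0.059, -0.001, 0.0]
contact_force: [-5.9, -0.8, 6.6]
gripper_width: 58.2
grasp_force: 32.7
```

Call:
servo_tool --increments '[{"ax": 0,"ay": 0,"az": 0,"dx": 0.6,"dy": 0,"dz": 0,"jaw": 50},{"ax": 0,"ay": 0,"az": 0,"dx": 0.8,"dy": 0,"dz": 0,"jaw": 50}]' --squeeze 25

```text
time: 19.6
tcp_pos: [591.9, -107.1, 50.1]
tcp_rot: [0.998, 0.059, -0.002, 0.0]
contact_force: [-8.2, 0.7, 7.3]
gripper_width: 58.8
grasp_force: 32.8
```

Call:
servo_tool --increments '[{"ax": 0,"ay": 0,"az": 0,"dx": 0.4,"dy": 0,"dz": 0,"jaw": 50},{"ax": 0,"ay": 0,"az": 0,"dx": 0.6,"dy": 0,"dz": 0,"jaw": 50}]' --squeeze 25

```text
time: 19.77
tcp_pos: [591.9, -107.1, 50.1]
tcp_rot: [0.998, 0.059, -0.002, 0.0]
contact_force: [-9.6, -1.0, 8.5]
gripper_width: 58.9
grasp_force: 32.9
```

Home: the TCP stalls at x=591.9 as the force rises. Letting go and retreating.

Call:
servo_tool --increments '[{"ax": 0,"ay": 0,"az": 0,"dx": -1,"dy": 0,"dz": -0.4,"jaw": 58},{"ax": 0,"ay": 0,"az": 0,"dx": -1,"dy": 0,"dz": -0.4,"jaw": 65},{"ax": 0,"ay": 0,"az": 0,"dx": -1,"dy": 0,"dz": -0.4,"jaw": 76},{"ax": 0,"ay": 0,"az": 0,"dx": -1,"dy": 0,"dz": -0.4,"jaw": 76},{"ax": 0,"ay": 0,"az": 0,"dx": -1,"dy": 0,"dz": -10,"jaw": 76}]' --squeeze 25

```text
time: 20.18
tcp_pos: [592.6, -106.6, 58.3]
tcp_rot: [0.998, 0.059, -0.001, -0.0]
contact_force: [-0.3, 1.0, -1.2]
gripper_width: 76.2
grasp_force: 0.0
```

Call:
servo_tool --increments '[{"ax": 0,"ay": 0,"az": 0,"dx": 0,"dy": 0,"dz": -25,"jaw": 85},{"ax": 0,"ay": 0,"az": 0,"dx": 0,"dy": 0,"dz": -60,"jaw": 85},{"ax": 0,"ay": 0,"az": 0,"dx": 0,"dy": 0,"dz": -80,"jaw": 85},{"ax": 0,"ay": 0,"az": 0,"dx": 0,"dy": 0,"dz": -80,"jaw": 85},{"ax": 0,"ay": 0,"az": 0,"dx": 0,"dy": 0,"dz": -80,"jaw": 85}]' --squeeze 25

```text
time: 20.6
tcp_pos: [594.5, -106.6, 142.1]
tcp_rot: [0.998, 0.059, 0.003, -0.0]
contact_force: [0.1, -0.4, -1.5]
gripper_width: 85.1
grasp_force: 0.0
```

```bash
python3 chk.py 613 -315.7 140 .45; python3 - <<'E'
from h import *
t=arm.grab_frame("top");K,M=cam("top");cv2.imwrite("pics/top2.png",t)
for w in whites(t,K,M,60,800):print("top z60",np.round(w,3))
E
```

```text
[ 594.5 -106.6  142.1] [ 0.1 -0.4 -1.5] 0.0 85.14394680298165
d [ -6.3 209.8   2.1] a [ 0.001 -0.005 -0.332] yaw now 0.118 j6 1.6 t 20.6
top z60 [ 6.13975e+02 -3.15643e+02  1.17028e+02  5.74920e+01  4.50000e-01]
```

Call:
servo_tool --increments '[{"ax": 0,"ay": 0,"az": -0.07,"dx": -1,"dy": 35,"dz": 0,"jaw": 85},{"ax": 0,"ay": 0,"az": -0.14,"dx": -2,"dy": 72,"dz": 0,"jaw": 85},{"ax": 0,"ay": 0,"az": -0.22,"dx": -4,"dy": 110,"dz": 0,"jaw": 85},{"ax": 0,"ay": 0,"az": -0.29,"dx": -5,"dy": 148,"dz": 0,"jaw": 85},{"ax": 0,"ay": 0,"az": -0.332,"dx": -6,"dy": 180,"dz": 0,"jaw": 85}]' --squeeze 25

```text
time: 21.12
tcp_pos: [607.5, -288.3, 137.9]
tcp_rot: [0.974, 0.224, -0.001, -0.001]
contact_force: [1.1, 0.4, 0.1]
gripper_width: 84.7
grasp_force: 0.0
```

Call:
servo_tool --increments '[{"ax": 0,"ay": 0,"az": 0,"dx": 0,"dy": 0,"dz": 0,"jaw": 85},{"ax": 0,"ay": 0,"az": 0,"dx": 0,"dy": 0,"dz": 0,"jaw": 85}]' --squeeze 25

```text
time: 21.28
tcp_pos: [607.1, -287.8, 137.4]
tcp_rot: [0.975, 0.221, -0.002, -0.001]
contact_force: [-1.3, 0.7, -0.0]
gripper_width: 85.2
grasp_force: 0.0
```

```bash
python3 - <<'E'
from h import *
s=arm.read_state();im=arm.grab_frame("wrist");K,M=cam("wrist",s)
for w in whites(im,K,M,60,800):print("z60",np.round(w,3))
go(612.5,-316,29,.45)
E
```

```text
z60 [ 6.13437e+02 -3.16782e+02  1.16445e+02  5.72130e+01  4.49000e-01]
d [ -7.8  29.1 108.8] a [-0.002  0.002 -0.002] yaw now 0.448 j6 2.22 t 21.3333
```

Call:
servo_tool --increments '[{"ax": 0,"ay": 0,"az": 0,"dx": -5,"dy": 18,"dz": 5,"jaw": 85},{"ax": 0,"ay": 0,"az": 0,"dx": -8,"dy": 29,"dz": 20,"jaw": 85},{"ax": 0,"ay": 0,"az": 0,"dx": -8,"dy": 29,"dz": 40,"jaw": 85},{"ax": 0,"ay": 0,"az": 0,"dx": -8,"dy": 29,"dz": 50,"jaw": 85},{"ax": 0,"ay": 0,"az": 0,"dx": -8,"dy": 29,"dz": 50,"jaw": 85}]' --squeeze 25

```text
time: 21.75
tcp_pos: [611.3, -314.1, 85.3]
tcp_rot: [0.975, 0.223, -0.003, -0.002]
contact_force: [-0.1, 0.8, -0.3]
gripper_width: 85.1
grasp_force: 0.0
```

```bash
python3 - <<'E'
from h import *
s=arm.read_state();im=arm.grab_frame("wrist");K,M=cam("wrist",s)
for w in whites(im,K,M,60,800):print("z60",np.round(w,3))
go(612.7,-316.3,29,.45)
E
```

```text
z60 [ 6.13520e+02 -3.16502e+02  1.17158e+02  5.71480e+01  4.49000e-01]
d [-0.3  1.7 58.5] a [-0.003  0.004  0.001] yaw now 0.451 j6 2.26 t 21.8
```

Call:
servo_tool --increments '[{"ax": 0,"ay": 0,"az": 0,"dx": 0,"dy": 1,"dz": 20,"jaw": 85},{"ax": 0,"ay": 0,"az": 0,"dx": 0,"dy": 1,"dz": 42,"jaw": 85},{"ax": 0,"ay": 0,"az": 0,"dx": 0,"dy": 1,"dz": 55,"jaw": 85},{"ax": 0,"ay": 0,"az": 0,"dx": 0,"dy": 1,"dz": 56,"jaw": 85},{"ax": 0,"ay": 0,"az": 0,"dx": 0,"dy": 1,"dz": 56,"jaw": 85}]' --squeeze 25

```text
time: 22.22
tcp_pos: [614.1, -316.5, 33.7]
tcp_rot: [0.975, 0.224, -0.0, -0.0]
contact_force: [0.8, -0.4, 0.8]
gripper_width: 85.1
grasp_force: 0.0
```

```bash
python3 - <<'E'
from h import *
arm.grab_frame("wrist");arm.grab_frame("wrist")
go(612.7,-316.3,29,.45)
E
```

```text
d [-2.  -1.8  6.4] a [ 0.002 -0.002  0.001] yaw now 0.451 j6 2.26 t 22.3167
```

Call:
servo_tool --increments '[{"ax": 0,"ay": 0,"az": 0,"dx": -1,"dy": -0.8,"dz": 5,"jaw": 75},{"ax": 0,"ay": 0,"az": 0,"dx": -1,"dy": -0.8,"dz": 5,"jaw": 70},{"ax": 0,"ay": 0,"az": 0,"dx": -1,"dy": -0.8,"dz": 5,"jaw": 66}]' --squeeze 25

```text
time: 22.57
tcp_pos: [612.9, -316.5, 29.2]
tcp_rot: [0.975, 0.223, 0.0, 0.0]
contact_force: [-0.1, 0.8, 0.6]
gripper_width: 66.2
grasp_force: 0.0
```

```bash
python3 - <<'E'
from h import *
go(612.7,-316.3,29.5,.45)
E
```

```text
d [-0.1 -0.3 -0.3] a [ 0. -0.  0.] yaw now 0.45 j6 2.26 t 22.5667
```

Call:
servo_tool --increments '[{"ax": 0,"ay": 0,"az": 0,"dx": 0,"dy": 0,"dz": 0,"jaw": 55},{"ax": 0,"ay": 0,"az": 0,"dx": 0,"dy": 0,"dz": 0,"jaw": 50},{"ax": 0,"ay": 0,"az": 0,"dx": 0,"dy": 0,"dz": 0,"jaw": 50},{"ax": 0,"ay": 0,"az": 0,"dx": 0,"dy": 0,"dz": 0,"jaw": 50}]' --squeeze 25

```text
time: 22.9
tcp_pos: [613.0, -316.6, 29.5]
tcp_rot: [0.975, 0.223, 0.0, 0.0]
contact_force: [0.1, 0.1, 4.2]
gripper_width: 59.0
grasp_force: 28.2
```

Call:
servo_tool --increments '[{"ax": 0,"ay": 0,"az": 0,"dx": 0,"dy": 0,"dz": -5,"jaw": 50},{"ax": 0,"ay": 0,"az": 0,"dx": 0,"dy": 0,"dz": -20,"jaw": 50},{"ax": 0,"ay": 0,"az": 0,"dx": 0,"dy": 0,"dz": -45,"jaw": 50},{"ax": 0,"ay": 0,"az": 0,"dx": 0,"dy": 0,"dz": -75,"jaw": 50},{"ax": 0,"ay": 0,"az": 0,"dx": 0,"dy": 0,"dz": -95,"jaw": 50}]' --squeeze 25

```text
time: 23.32
tcp_pos: [613.0, -316.7, 125.0]
tcp_rot: [0.975, 0.223, 0.0, 0.0]
contact_force: [0.3, -0.3, -2.4]
gripper_width: 59.1
grasp_force: 28.4
```

Call:
servo_tool --increments '[{"ax": 0,"ay": 0,"az": 0,"dx": 0,"dy": 0,"dz": 0,"jaw": 50},{"ax": 0,"ay": 0,"az": 0,"dx": 0,"dy": 0,"dz": 0,"jaw": 50},{"ax": 0,"ay": 0,"az": 0,"dx": 0,"dy": 0,"dz": 0,"jaw": 50}]' --squeeze 25

```text
time: 23.57
tcp_pos: [611.3, -315.7, 121.2]
tcp_rot: [0.975, 0.223, -0.002, -0.002]
contact_force: [1.2, 0.1, -5.1]
gripper_width: 58.7
grasp_force: 28.3
```

```bash
python3 wt.py;python3 - <<'E'
from h import *
go(453.4,-28.1,120,.117)
E
```

```text
force [ 0.19  0.17 -4.12] sd [0.63 0.52 0.54] w 58.83853032462614 28.339483737945557 [ 612.9 -316.5  123.7]
held [ 6.15169e+02 -3.16345e+02  1.13469e+02  5.74720e+01  4.51000e-01]
d [ -18.1 -329.1    3.8] a [-0.    -0.     0.333] yaw now 0.45 j6 2.26 t 24.1667
```

Call:
servo_tool --increments '[{"ax": 0,"ay": 0,"az": 0.05,"dx": -2,"dy": -28,"dz": -8,"jaw": 50},{"ax": 0,"ay": 0,"az": 0.1,"dx": -4,"dy": -62,"dz": -14,"jaw": 50},{"ax": 0,"ay": 0,"az": 0.15,"dx": -6,"dy": -98,"dz": -18,"jaw": 50},{"ax": 0,"ay": 0,"az": 0.2,"dx": -8,"dy": -136,"dz": -18,"jaw": 50},{"ax": 0,"ay": 0,"az": 0.25,"dx": -10,"dy": -174,"dz": -18,"jaw": 50}]' --squeeze 27

```text
time: 24.58
tcp_pos: [527.5, -163.1, 142.4]
tcp_rot: [0.995, 0.098, 0.001, 0.0]
contact_force: [0.9, 0.7, -3.4]
gripper_width: 59.1
grasp_force: 31.0
```

```bash
python3 - <<'E'
from h import *
go(453.4,-28.1,125,.117)
E
```

```text
d [ -46.3 -146.9   17.3] a [ 0.    -0.002  0.08 ] yaw now 0.197 j6 1.77 t 24.5833
```

Call:
servo_tool --increments '[{"ax": 0,"ay": 0,"az": 0.03,"dx": -12,"dy": -36,"dz": 0,"jaw": 50},{"ax": 0,"ay": 0,"az": 0.06,"dx": -24,"dy": -74,"dz": 0,"jaw": 50},{"ax": 0,"ay": 0,"az": 0.08,"dx": -36,"dy": -110,"dz": 5,"jaw": 50},{"ax": 0,"ay": 0,"az": 0.08,"dx": -46,"dy": -138,"dz": 14,"jaw": 50},{"ax": 0,"ay": 0,"az": 0.08,"dx": -46,"dy": -146,"dz": 17,"jaw": 50}]' --squeeze 27

```text
time: 25.0
tcp_pos: [450.4, -28.1, 124.5]
tcp_rot: [0.998, 0.061, -0.001, -0.001]
contact_force: [-0.9, 0.2, -3.6]
gripper_width: 59.0
grasp_force: 31.2
```

Call:
servo_tool --increments '[{"ax": 0,"ay": 0,"az": 0,"dx": 0,"dy": 0,"dz": 0,"jaw": 50},{"ax": 0,"ay": 0,"az": 0,"dx": 0,"dy": 0,"dz": 0,"jaw": 50},{"ax": 0,"ay": 0,"az": 0,"dx": 0,"dy": 0,"dz": 0,"jaw": 50}]' --squeeze 27

```text
time: 25.25
tcp_pos: [455.2, -30.5, 125.5]
tcp_rot: [0.998, 0.06, 0.001, 0.0]
contact_force: [0.4, 0.1, -2.8]
gripper_width: 58.8
grasp_force: 31.2
```

```bash
python3 chk.py 535.9 -18.5 75 .117
```

```text
[455.2 -30.5 125.5] [ 0.4  0.1 -2.8] 31.240409016609192 58.811183199226406
d [81.5 -2.3 50.6] a [ 0.    -0.002  0.003] yaw now 0.12 j6 1.4 t 25.25
held [ 4.57602e+02 -3.08220e+01  1.13374e+02  5.74340e+01  1.19000e-01]
run [506.6  -3.8] 113.5 17.9 0.115
run [510.2 -39.7] 83.7 18.1 0.118
```

Call:
servo_tool --increments '[{"ax": 0,"ay": 0,"az": 0.002,"dx": 20,"dy": -2,"dz": 5,"jaw": 50},{"ax": 0,"ay": 0,"az": 0.002,"dx": 50,"dy": -2.5,"dz": 20,"jaw": 50},{"ax": 0,"ay": 0,"az": 0.002,"dx": 70,"dy": -2.5,"dz": 36,"jaw": 50},{"ax": 0,"ay": 0,"az": 0.002,"dx": 79,"dy": -2.5,"dz": 48,"jaw": 50},{"ax": 0,"ay": 0,"az": 0.002,"dx": 80,"dy": -2.5,"dz": 51,"jaw": 50}]' --squeeze 27

```text
time: 25.72
tcp_pos: [534.6, -19.1, 71.4]
tcp_rot: [0.998, 0.058, -0.001, 0.0]
contact_force: [-0.5, -0.1, -5.0]
gripper_width: 59.0
grasp_force: 31.2
```

Call:
servo_tool --increments '[{"ax": 0,"ay": 0,"az": 0,"dx": 0,"dy": 0,"dz": 0,"jaw": 50},{"ax": 0,"ay": 0,"az": 0,"dx": 0,"dy": 0,"dz": 0,"jaw": 50},{"ax": 0,"ay": 0,"az": 0,"dx": 0,"dy": 0,"dz": 0,"jaw": 50}]' --squeeze 27

```text
time: 25.97
tcp_pos: [533.1, -18.6, 74.6]
tcp_rot: [0.998, 0.059, 0.0, -0.0]
contact_force: [0.1, 0.0, -3.4]
gripper_width: 58.6
grasp_force: 31.2
```

```bash
python3 chk.py 535.9 -18.5 52 .117
```

```text
[533.1 -18.6  74.6] [ 0.1  0.  -3.4] 31.241034865379333 58.56919266130516
d [ 2.8  0.2 22.6] a [ 0.    -0.001  0.001] yaw now 0.118 j6 1.42 t 25.9667
held [ 5.35513e+02 -1.89450e+01  1.13417e+02  5.74380e+01  1.17000e-01]
```

Call:
servo_tool --increments '[{"ax": 0,"ay": 0,"az": 0,"dx": 0,"dy": -0.4,"dz": 7,"jaw": 50},{"ax": 0,"ay": 0,"az": 0,"dx": 0,"dy": -0.4,"dz": 14,"jaw": 50},{"ax": 0,"ay": 0,"az": 0,"dx": 0,"dy": -0.4,"dz": 20,"jaw": 50},{"ax": 0,"ay": 0,"az": 0,"dx": 0,"dy": -0.4,"dz": 22,"jaw": 50},{"ax": 0,"ay": 0,"az": 0,"dx": 0,"dy": -0.4,"dz": 22,"jaw": 50}]' --squeeze 27

```text
time: 26.43
tcp_pos: [532.3, -17.9, 50.8]
tcp_rot: [0.998, 0.059, -0.001, 0.0]
contact_force: [-0.4, 0.0, -3.9]
gripper_width: 58.9
grasp_force: 31.2
```

Call:
servo_tool --increments '[{"ax": 0,"ay": 0,"az": 0,"dx": 0,"dy": 0,"dz": 1,"jaw": 50},{"ax": 0,"ay": 0,"az": 0,"dx": 0,"dy": 0,"dz": 1.5,"jaw": 50},{"ax": 0,"ay": 0,"az": 0,"dx": 0,"dy": 0,"dz": 1.5,"jaw": 50}]' --squeeze 27

```text
time: 26.68
tcp_pos: [533.2, -17.7, 50.3]
tcp_rot: [0.998, 0.059, 0.0, 0.0]
contact_force: [0.5, 0.2, -4.0]
gripper_width: 59.1
grasp_force: 31.2
```

```bash
python3 chk.py 535.9 -18.5 50.2 .117
```

```text
[533.2 -17.7  50.3] [ 0.5  0.2 -4. ] 31.23717963695526 59.05073479341049
d [2.6 1.1 0.1] a [ 0.    -0.     0.001] yaw now 0.118 j6 1.42 t 26.6833
held [ 5.35668e+02 -1.80140e+01  1.13472e+02  5.74670e+01  1.17000e-01]
```

Call:
servo_tool --increments '[{"ax": 0,"ay": 0,"az": 0,"dx": 0,"dy": 0.4,"dz": 0.5,"jaw": 50},{"ax": 0,"ay": 0,"az": 0,"dx": 0,"dy": 0.4,"dz": 0.7,"jaw": 50}]' --squeeze 27

```text
time: 26.9
tcp_pos: [533.3, -18.2, 49.7]
tcp_rot: [0.998, 0.059, 0.0, -0.0]
contact_force: [-0.5, 0.1, -4.0]
gripper_width: 58.8
grasp_force: 31.2
```

Call:
servo_tool --increments '[{"ax": 0,"ay": 0,"az": 0,"dx": 0,"dy": 0,"dz": 0.4,"jaw": 50},{"ax": 0,"ay": 0,"az": 0,"dx": 0,"dy": 0,"dz": 0.4,"jaw": 50}]' --squeeze 27

```text
time: 27.07
tcp_pos: [533.2, -18.2, 49.5]
tcp_rot: [0.998, 0.059, 0.0, 0.0]
contact_force: [-1.6, 0.4, -1.6]
gripper_width: 59.1
grasp_force: 31.5
```

Call:
servo_tool --increments '[{"ax": 0,"ay": 0,"az": 0,"dx": 3,"dy": 0,"dz": 0.1,"jaw": 50},{"ax": 0,"ay": 0,"az": 0,"dx": 8,"dy": 0,"dz": 0.1,"jaw": 50},{"ax": 0,"ay": 0,"az": 0,"dx": 13,"dy": 0,"dz": 0.1,"jaw": 50},{"ax": 0,"ay": 0,"az": 0,"dx": 18,"dy": 0,"dz": 0.1,"jaw": 50},{"ax": 0,"ay": 0,"az": 0,"dx": 21,"dy": 0,"dz": 0.1,"jaw": 50}]' --squeeze 27

```text
time: 27.48
tcp_pos: [554.8, -15.7, 49.5]
tcp_rot: [0.998, 0.059, 0.0, 0.0]
contact_force: [-4.8, -0.7, 5.9]
gripper_width: 58.9
grasp_force: 32.1
```

Call:
servo_tool --increments '[{"ax": 0,"ay": 0,"az": 0,"dx": 3,"dy": 0,"dz": 0,"jaw": 50},{"ax": 0,"ay": 0,"az": 0,"dx": 8,"dy": 0,"dz": 0,"jaw": 50},{"ax": 0,"ay": 0,"az": 0,"dx": 13,"dy": 0,"dz": 0,"jaw": 50},{"ax": 0,"ay": 0,"az": 0,"dx": 17,"dy": 0,"dz": 0,"jaw": 50},{"ax": 0,"ay": 0,"az": 0,"dx": 20,"dy": 0,"dz": 0,"jaw": 50}]' --squeeze 25

```text
time: 27.9
tcp_pos: [574.2, -13.5, 49.5]
tcp_rot: [0.998, 0.059, -0.0, 0.0]
contact_force: [-4.6, 0.2, 7.1]
gripper_width: 58.6
grasp_force: 32.2
```

Call:
servo_tool --increments '[{"ax": 0,"ay": 0,"az": 0,"dx": 1.2,"dy": 0,"dz": -0.3,"jaw": 50},{"ax": 0,"ay": 0,"az": 0,"dx": 2.4,"dy": 0,"dz": -0.3,"jaw": 50},{"ax": 0,"ay": 0,"az": 0,"dx": 3.6,"dy": 0,"dz": -0.3,"jaw": 50},{"ax": 0,"ay": 0,"az": 0,"dx": 4.4,"dy": 0,"dz": -0.3,"jaw": 50}]' --squeeze 25

```text
time: 28.23
tcp_pos: [578.2, -12.9, 49.5]
tcp_rot: [0.998, 0.059, -0.0, 0.0]
contact_force: [-4.9, -0.3, 5.6]
gripper_width: 58.6
grasp_force: 32.1
```

Call:
servo_tool --increments '[{"ax": 0,"ay": 0,"az": 0,"dx": 0.6,"dy": 0,"dz": 0,"jaw": 50},{"ax": 0,"ay": 0,"az": 0,"dx": 1.2,"dy": 0,"dz": 0,"jaw": 50}]' --squeeze 25

```text
time: 28.4
tcp_pos: [579.3, -12.7, 49.5]
tcp_rot: [0.998, 0.059, -0.0, 0.0]
contact_force: [-4.7, -1.1, 4.8]
gripper_width: 58.9
grasp_force: 32.1
```

Call:
servo_tool --increments '[{"ax": 0,"ay": 0,"az": 0,"dx": 0.6,"dy": 0,"dz": 0,"jaw": 50},{"ax": 0,"ay": 0,"az": 0,"dx": 0.9,"dy": 0,"dz": 0,"jaw": 50}]' --squeeze 25

```text
time: 28.57
tcp_pos: [580.2, -12.6, 49.5]
tcp_rot: [0.998, 0.059, -0.0, 0.0]
contact_force: [-4.6, -0.6, 5.1]
gripper_width: 58.6
grasp_force: 32.1
```

Call:
servo_tool --increments '[{"ax": 0,"ay": 0,"az": 0,"dx": 0.6,"dy": 0,"dz": 0,"jaw": 50},{"ax": 0,"ay": 0,"az": 0,"dx": 0.9,"dy": 0,"dz": 0,"jaw": 50}]' --squeeze 25

```text
time: 28.73
tcp_pos: [581.1, -12.5, 49.5]
tcp_rot: [0.998, 0.059, -0.0, 0.0]
contact_force: [-5.7, -0.7, 5.7]
gripper_width: 58.8
grasp_force: 32.2
```

Call:
servo_tool --increments '[{"ax": 0,"ay": 0,"az": 0,"dx": 0.5,"dy": 0,"dz": 0,"jaw": 50},{"ax": 0,"ay": 0,"az": 0,"dx": 0.8,"dy": 0,"dz": 0,"jaw": 50}]' --squeeze 25

```text
time: 28.9
tcp_pos: [581.0, -12.6, 49.5]
tcp_rot: [0.998, 0.059, -0.001, 0.0]
contact_force: [-7.6, -0.3, 7.5]
gripper_width: 58.9
grasp_force: 32.3
```

Call:
servo_tool --increments '[{"ax": 0,"ay": 0,"az": 0,"dx": 0.4,"dy": 0,"dz": 0,"jaw": 50},{"ax": 0,"ay": 0,"az": 0,"dx": 0.5,"dy": 0,"dz": 0,"jaw": 50}]' --squeeze 25

```text
time: 29.07
tcp_pos: [581.0, -12.5, 49.5]
tcp_rot: [0.998, 0.059, -0.002, 0.0]
contact_force: [-6.8, -0.1, 6.9]
gripper_width: 58.8
grasp_force: 32.3
```

Call:
servo_tool --increments '[{"ax": 0,"ay": 0,"az": 0,"dx": -1,"dy": 0,"dz": -0.4,"jaw": 58},{"ax": 0,"ay": 0,"az": 0,"dx": -1,"dy": 0,"dz": -0.4,"jaw": 65},{"ax": 0,"ay": 0,"az": 0,"dx": -1,"dy": 0,"dz": -0.4,"jaw": 74},{"ax": 0,"ay": 0,"az": 0,"dx": -1,"dy": 0,"dz": -0.4,"jaw": 74},{"ax": 0,"ay": 0,"az": 0,"dx": -1,"dy": 0,"dz": -10,"jaw": 74}]' --squeeze 25

```text
time: 29.48
tcp_pos: [580.9, -12.4, 57.9]
tcp_rot: [0.998, 0.059, -0.001, 0.0]
contact_force: [0.2, 0.6, -0.5]
gripper_width: 73.9
grasp_force: 0.0
```

Call:
servo_tool --increments '[{"ax": 0,"ay": 0,"az": 0,"dx": 0,"dy": 0,"dz": -30,"jaw": 74},{"ax": 0,"ay": 0,"az": 0,"dx": -10,"dy": 0,"dz": -65,"jaw": 74},{"ax": 0,"ay": 0,"az": 0,"dx": -35,"dy": 0,"dz": -100,"jaw": 74},{"ax": 0,"ay": 0,"az": 0,"dx": -60,"dy": 0,"dz": -125,"jaw": 74},{"ax": 0,"ay": 0,"az": 0,"dx": -70,"dy": 0,"dz": -125,"jaw": 74}]' --squeeze 25

```text
time: 29.9
tcp_pos: [513.6, -20.6, 191.3]
tcp_rot: [0.998, 0.06, 0.006, -0.001]
contact_force: [0.9, -0.2, 0.1]
gripper_width: 74.1
grasp_force: 0.0
```

Call:
servo_tool --increments '[{"ax": 0,"ay": 0,"az": 0,"dx": 0,"dy": 0,"dz": 0,"jaw": 74},{"ax": 0,"ay": 0,"az": 0,"dx": 0,"dy": 0,"dz": 0,"jaw": 74},{"ax": 0,"ay": 0,"az": 0,"dx": 0,"dy": 0,"dz": 0,"jaw": 74}]' --squeeze 25

```text
time: 30.15
tcp_pos: [512.3, -20.6, 183.7]
tcp_rot: [0.998, 0.059, -0.0, 0.0]
contact_force: [0.8, 0.3, -0.6]
gripper_width: 73.9
grasp_force: 0.0
```

```bash
python3 - <<'E'
from h import *
s=arm.read_state();im=arm.grab_frame("wrist");b=arm.grab_frame("scene")
c=cv2.resize(b[205:355,210:410],(640,480),interpolation=cv2.INTER_CUBIC)
cv2.imwrite("pics/end.png",cv2.resize(np.hstack([im,c]),(800,300)));print(s["tcp_pos"],s["contact_force"])
K,M=cam("wrist",s)
# home check: white stretches beyond the batten, lane frame
h=cv2.cvtColor(im,cv2.COLOR_BGR2HSV);m=cv2.inRange(h,(0,0,130),(180,45,255))
u=np.array([np.cos(.1165),np.sin(.1165)]);v=np.array([-u[1],u[0]]);o=np.array([582.6,-13.])
for q in cv2.findContours(m,cv2.RETR_EXTERNAL,cv2.CHAIN_APPROX_NONE)[0]:
    if cv2.contourArea(q)>150:
        p=toplane(q[:,0,:],K,M,80)-o;print("lane x",(p@u).min().round(1),(p@u).max().round(1),"y",(p@v).min().round(1),(p@v).max().round(1))
E
```

```text
[512.32863984 -20.58492103 183.66425843] [ 0.7815909   0.27207377 -0.63267677]
lane x -59.2 24.9 y -124.3 -66.9
lane x -59.4 25.3 y -28.6 28.7
lane x -59.5 25.1 y 66.7 123.9
lane x 52.4 57.7 y -124.3 -66.9
lane x 52.2 58.1 y -28.0 28.3
lane x 51.9 57.9 y 66.9 124.0
```

View pics/end.png

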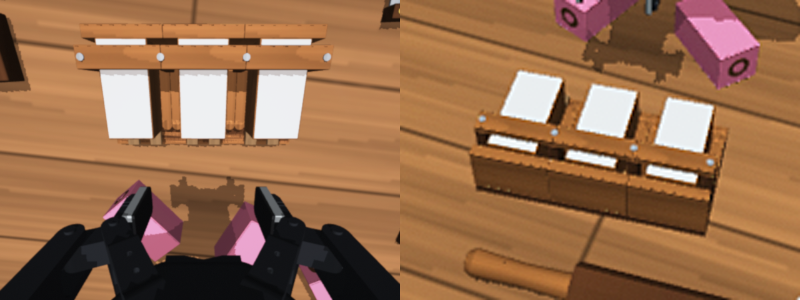

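All three blanks sit in their lanes with their ends against the back board. Outer ends are at lane x≈-59.4, lateral offset is under 1 mm, and the gripper is clear.

```bash
python3 -c "
from workcell import arm
print(arm.sign_off())"
```

```text
the job is handed in; nothing more can be done
None
```

The job is handed in, with no verdict returned: the three blanks measured about 2.5, 4.1 and 5.0 N and lie home in the left, middle and right lanes respectively, let go and with the gripper clear.

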